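# Load the spice-tube dryer and set its pointer

### The arm

A 7-joint arm with a two-finger parallel gripper is mounted at the origin on the work surface. World frame = base frame: x ahead of the robot, y to its left, z up, the work surface at z = 0. Lengths are in mm, angles in rad, forces in N, time in s.
With the tool pointing down it reaches from about 400 to 750 mm from the base axis. Payload 19.5 kg.
Tool frame: the origin (TCP) lies between the finger pads; the fingertips stand 11 mm ahead of it and the grasp point (between the pads) lies 8 mm behind it; z points along the fingers, x is the direction in which the jaws open and shut, and the axes are right-handed (so a half turn about z gives the same grasp; the last joint's range is limited). The gripper opens to 85 mm and grips with 20 to 120 N. Pads are 22 mm wide; open, the fingers measure 114 mm over their backs; the gripper's body (76 mm by 85 mm) begins 54 mm behind the grasp point. The pads swing forward as they close: fully open they stand 13 mm farther back than shut.
Start: joints at [1.079, 0.707, -0.028, 1.485, 0.022, 0.951, -0.075], TCP at [249.99, -517.782, 220.068] pointing down, gripper open.
Joint ranges: [-2.71, 2.71], [-0.32, 2.16], [-1.57, 1.52], [0, 2.45], [-1.46, 4.6], [0, 2.02], [-2.83, 2.83]. Speed limits (rad/s): [1.89, 1.89, 2.57, 2.57, 3.01, 3.01, 3.01].

### API

Orientations are given as a unit quaternion [w, x, y, z].
In Python, from bench import sense, camera, close_job, spot_in, tip_of gives the robot as it stands.
- The arm moves only by the tool servo_tool, never from a script. Its arguments are lists of equal length, an entry for each row: "slide": the shift along the tool's x, y, z in cm, a list of three; "turn": the turn, a rotation vector about the tool's x, y, z in rad, a list of three; "jaw": the gripper command: -1 is fully open, 1 is shut, values between are in proportion. In form: {"slide": [[tx, ty, tz], ...], "turn": [[wx, wy, wz], ...], "jaw": [jaw, ...]}. A call has 1 to 12 rows; each row is the pose to reach, as a shift and turn from the pose commanded when the call began, along the tool's axes at that moment; what a row does not reach only later rows make up. A row lasts 1/8 s, in which the tool goes at most 62.5 mm and 10.7 degrees, less where a joint would pass 70% of its speed; a pose out of reach is approached as far as the arm can. A call with a gripper value outside its range is refused whole. The fingers move at their own pace and stop on an object; the grip force is fixed at half the most. Time passes only in rows, so rows that repeat a pose let the fingers close. It gives the time, the measured TCP pose, the force and the opening at its end, in the units of the state.
- sense(): the state, without advancing time (a new reading comes with each control period).
- camera(name): name is "scene" or "top"; returns a dict with "image" (420x560x3 uint8, blue, green, red), "depth" (420x560 float32, mm along the optical axis (not along the pixel's ray), 0 where there is no reading), "camera_matrix" (3x3 intrinsics, pixels), "pose" (4x4, takes a point from camera to world coordinates). Camera axes: x right, y up, looking along -z (the intrinsics and any distortion apply to the point x, -y, -z); pixel columns grow to the right and rows downward; lengths in mm; the calibration is good to about 2 mm. A picture is of the moment at which its call begins.
- close_job(): hands the job in, once; it reports no verdict.
Trained networks look in the newest picture that a camera, given by its name, has taken for a name from the list of things; names that differ only in an ending like _2 or _b are one class to them, and where a whole thing is asked for, a point or a joint stands for the part that bears it (a point fixed in the world has none). Each returns a list of dicts, best first, with "p" (0 to 1); they miss things now and then, are a little off and sometimes report something else, mostly with a low value. They report only what shows in the picture. A call takes as long as a camera call. They do not tell look-alikes from the thing itself.
- spot_in(camera, label): "box" ([centre column, centre row, width, height] in pixels, round what is visible of it).
- tip_of(camera, label): "centre" ([row, column] in pixels: a listed point, or the origin of a listed thing).
The state is a dict: "t": time; "q": joint angles; "joint_vel": joint speeds; "effort": joint torques, N m; "eef_pos": TCP position; "ee_rot": TCP orientation; "ft_force": force on the tool from outside, world axes, zero at the start; "ft_torque": the same for the moment, N m; "width": finger opening in mm.
Only numpy, scipy, OpenCV 4.12 (cv2) and the standard library are available. Lean on these libraries where they do the work, as an engineer would, in place of code of your own. Each camera call takes 0.05 s, during which the arm holds its last target.

### The job

Pull every washed spice tube that is in the clip rack out of its spring clips and lay each one in a groove of the drying unit's cradle, settled level in both notches, one tube to a groove. Then, with all the tubes laid in, turn the dryer's knob clockwise until the yellow pointer stands on the red mark. Leave the jar and the funnel standing where they are.

Things in the scene. Friction and masses are not known exactly. Their poses are not given: they have to be found in the camera images.
- tube0: spice tube with an orange middle band: steel cylinder 22 mm in diameter and 106 mm long, with a 24 mm square cap, 12 mm long, on each end (one orange, one black; 130 mm over all, 60 g); the square caps keep it from rolling. Origin at the centre of the tube, its x axis along the tube. Absent in some runs (None from the start and throughout).
- tube1: spice tube with a green middle band: steel cylinder 22 mm in diameter and 106 mm long, with a 24 mm square cap, 12 mm long, on each end (one green, one black; 130 mm over all, 60 g); the square caps keep it from rolling. Origin at the centre of the tube, its x axis along the tube. Absent in some runs (None from the start and throughout).
- tube2: spice tube with a blue middle band: steel cylinder 22 mm in diameter and 106 mm long, with a 24 mm square cap, 12 mm long, on each end (one blue, one black; 130 mm over all, 60 g); the square caps keep it from rolling. Origin at the centre of the tube, its x axis along the tube. Absent in some runs (None from the start and throughout).
- tube3: spice tube with a red middle band: steel cylinder 22 mm in diameter and 106 mm long, with a 24 mm square cap, 12 mm long, on each end (one red, one black; 130 mm over all, 60 g); the square caps keep it from rolling. Origin at the centre of the tube, its x axis along the tube. Absent in some runs (None from the start and throughout).
- tube4: spice tube with a yellow middle band: steel cylinder 22 mm in diameter and 106 mm long, with a 24 mm square cap, 12 mm long, on each end (one yellow, one black; 130 mm over all, 60 g); the square caps keep it from rolling. Origin at the centre of the tube, its x axis along the tube. Absent in some runs (None from the start and throughout).
- rack: clip rack, fixed to the shelf: wooden base 136 x 290 x 12 mm (x, y, z), origin at the centre of its underside, with five clip stations 57 mm apart along its y. Each station holds a tube level along the rack's x axis by two C-shaped steel spring clips that open upwards; a station may be empty.
- clip0 (a point): centre of a tube held at clip station 0, 48 mm above the shelf. Two clips, 14 mm wide, 44 mm either side, so 74 mm of the tube's middle are free to grip, with 36 mm of room down to the base. Jaws reach 17 mm above and 18 mm beside this point. Pulled straight up by its middle the tube resists with about 13 N at most over some 8 mm, then snaps out.
- clip1 (a point): centre of a tube held at clip station 1, 48 mm above the shelf. Two clips, 14 mm wide, 44 mm either side, so 74 mm of the tube's middle are free to grip, with 36 mm of room down to the base. Jaws reach 17 mm above and 18 mm beside this point. Pulled straight up by its middle the tube resists with about 13 N at most over some 8 mm, then snaps out.
- clip2 (a point): centre of a tube held at clip station 2, 48 mm above the shelf. Two clips, 14 mm wide, 44 mm either side, so 74 mm of the tube's middle are free to grip, with 36 mm of room down to the base. Jaws reach 17 mm above and 18 mm beside this point. Pulled straight up by its middle the tube resists with about 13 N at most over some 8 mm, then snaps out.
- clip3 (a point): centre of a tube held at clip station 3, 48 mm above the shelf. Two clips, 14 mm wide, 44 mm either side, so 74 mm of the tube's middle are free to grip, with 36 mm of room down to the base. Jaws reach 17 mm above and 18 mm beside this point. Pulled straight up by its middle the tube resists with about 13 N at most over some 8 mm, then snaps out.
- clip4 (a point): centre of a tube held at clip station 4, 48 mm above the shelf. Two clips, 14 mm wide, 44 mm either side, so 74 mm of the tube's middle are free to grip, with 36 mm of room down to the base. Jaws reach 17 mm above and 18 mm beside this point. Pulled straight up by its middle the tube resists with about 13 N at most over some 8 mm, then snaps out.
- dryer: drying unit, fixed to the shelf: grey base 230 x 300 x 30 mm (x, y, z), origin at the centre of its underside. On its top, towards +x, stand two aluminium rails with V-notches that make five cradle grooves 57 mm apart, running along the dryer's x axis; on the strip nearest the robot (-x) are the knob and the pointer scale.
- groove0 (a point): where the centre of a tube settled in cradle groove 0 lies, 60 mm above the shelf; x along the groove. Each groove is a pair of 90-degree V-notches, 12 mm thick, 36 mm either side of this point; the notch mouths are 27 mm wide and lie 2 mm below this point. Between the two notches is 60 mm of free room for the fingers, down to the base top 30 mm below this point.
- groove1 (a point): where the centre of a tube settled in cradle groove 1 lies, 60 mm above the shelf; x along the groove. Each groove is a pair of 90-degree V-notches, 12 mm thick, 36 mm either side of this point; the notch mouths are 27 mm wide and lie 2 mm below this point. Between the two notches is 60 mm of free room for the fingers, down to the base top 30 mm below this point.
- groove2 (a point): where the centre of a tube settled in cradle groove 2 lies, 60 mm above the shelf; x along the groove. Each groove is a pair of 90-degree V-notches, 12 mm thick, 36 mm either side of this point; the notch mouths are 27 mm wide and lie 2 mm below this point. Between the two notches is 60 mm of free room for the fingers, down to the base top 30 mm below this point.
- groove3 (a point): where the centre of a tube settled in cradle groove 3 lies, 60 mm above the shelf; x along the groove. Each groove is a pair of 90-degree V-notches, 12 mm thick, 36 mm either side of this point; the notch mouths are 27 mm wide and lie 2 mm below this point. Between the two notches is 60 mm of free room for the fingers, down to the base top 30 mm below this point.
- groove4 (a point): where the centre of a tube settled in cradle groove 4 lies, 60 mm above the shelf; x along the groove. Each groove is a pair of 90-degree V-notches, 12 mm thick, 36 mm either side of this point; the notch mouths are 27 mm wide and lie 2 mm below this point. Between the two notches is 60 mm of free room for the fingers, down to the base top 30 mm below this point.
- knob_grip (a point): grip point on the knob's axis, 67 mm above the shelf, turning with the knob; its x axis lies along the knob's bar. The black bar is 42 mm long, 14 mm thick and 32 mm high, reaching 7 mm above this point, on a 44 mm disc whose top is 23 mm below this point; the axis is vertical. The nearest tube end in the grooves is about 58 mm away.
- knob (a joint): angle of the knob in rad, 0 at the start, growing clockwise as seen from above, up to 8.2; it stays where it is left. Each rad moves the pointer 9 mm.
- pointer_tip (a point): middle of the yellow pointer, 3 mm wide and 30 mm long, that the knob drives along the black scale strip; it travels along the dryer's -y as the knob turns clockwise, starting at its dryer +y end. Axes as the dryer's.
- mark_mid (a point): middle of the red mark, a band 6 mm wide (along the dryer's y) and 46 mm long, across the black scale strip; placed differently each time. Axes as the dryer's. It cannot be moved by hand.
- jar: bystander: glass jar 72 mm in diameter, 110 mm high; origin at the centre of its underside
- funnel: bystander: blue plastic funnel standing mouth down, 96 mm in diameter, 100 mm high; origin at the centre of its underside
There are look-alikes about, which are no part of the job. What is shaped like the tube1 but pink is not meant.

How it is judged (in metres and radians):
On the way, in this order (a step that is already met when the one before it is completed fails the run):
1. every tube lies settled in a groove of the cradle, let go (((x of tube0 in the frame of groove0 between -0.012 and 0.012 m and y of tube0 in the frame of groove0 between -0.004 and 0.004 m and z of tube0 in the frame of groove0 between -0.004 and 0.004 m and angle between the x axis of tube0 and the x axis of groove0, either way round below 0.1 rad) or (x of tube0 in the frame of groove1 between -0.012 and 0.012 m and y of tube0 in the frame of groove1 between -0.004 and 0.004 m and z of tube0 in the frame of groove1 between -0.004 and 0.004 m and angle between the x axis of tube0 and the x axis of groove1, either way round below 0.1 rad) or (x of tube0 in the frame of groove2 between -0.012 and 0.012 m and y of tube0 in the frame of groove2 between -0.004 and 0.004 m and z of tube0 in the frame of groove2 between -0.004 and 0.004 m and angle between the x axis of tube0 and the x axis of groove2, either way round below 0.1 rad) or (x of tube0 in the frame of groove3 between -0.012 and 0.012 m and y of tube0 in the frame of groove3 between -0.004 and 0.004 m and z of tube0 in the frame of groove3 between -0.004 and 0.004 m and angle between the x axis of tube0 and the x axis of groove3, either way round below 0.1 rad) or (x of tube0 in the frame of groove4 between -0.012 and 0.012 m and y of tube0 in the frame of groove4 between -0.004 and 0.004 m and z of tube0 in the frame of groove4 between -0.004 and 0.004 m and angle between the x axis of tube0 and the x axis of groove4, either way round below 0.1 rad)) and ((x of tube1 in the frame of groove0 between -0.012 and 0.012 m and y of tube1 in the frame of groove0 between -0.004 and 0.004 m and z of tube1 in the frame of groove0 between -0.004 and 0.004 m and angle between the x axis of tube1 and the x axis of groove0, either way round below 0.1 rad) or (x of tube1 in the frame of groove1 between -0.012 and 0.012 m and y of tube1 in the frame of groove1 between -0.004 and 0.004 m and z of tube1 in the frame of groove1 between -0.004 and 0.004 m and angle between the x axis of tube1 and the x axis of groove1, either way round below 0.1 rad) or (x of tube1 in the frame of groove2 between -0.012 and 0.012 m and y of tube1 in the frame of groove2 between -0.004 and 0.004 m and z of tube1 in the frame of groove2 between -0.004 and 0.004 m and angle between the x axis of tube1 and the x axis of groove2, either way round below 0.1 rad) or (x of tube1 in the frame of groove3 between -0.012 and 0.012 m and y of tube1 in the frame of groove3 between -0.004 and 0.004 m and z of tube1 in the frame of groove3 between -0.004 and 0.004 m and angle between the x axis of tube1 and the x axis of groove3, either way round below 0.1 rad) or (x of tube1 in the frame of groove4 between -0.012 and 0.012 m and y of tube1 in the frame of groove4 between -0.004 and 0.004 m and z of tube1 in the frame of groove4 between -0.004 and 0.004 m and angle between the x axis of tube1 and the x axis of groove4, either way round below 0.1 rad)) and ((x of tube2 in the frame of groove0 between -0.012 and 0.012 m and y of tube2 in the frame of groove0 between -0.004 and 0.004 m and z of tube2 in the frame of groove0 between -0.004 and 0.004 m and angle between the x axis of tube2 and the x axis of groove0, either way round below 0.1 rad) or (x of tube2 in the frame of groove1 between -0.012 and 0.012 m and y of tube2 in the frame of groove1 between -0.004 and 0.004 m and z of tube2 in the frame of groove1 between -0.004 and 0.004 m and angle between the x axis of tube2 and the x axis of groove1, either way round below 0.1 rad) or (x of tube2 in the frame of groove2 between -0.012 and 0.012 m and y of tube2 in the frame of groove2 between -0.004 and 0.004 m and z of tube2 in the frame of groove2 between -0.004 and 0.004 m and angle between the x axis of tube2 and the x axis of groove2, either way round below 0.1 rad) or (x of tube2 in the frame of groove3 between -0.012 and 0.012 m and y of tube2 in the frame of groove3 between -0.004 and 0.004 m and z of tube2 in the frame of groove3 between -0.004 and 0.004 m and angle between the x axis of tube2 and the x axis of groove3, either way round below 0.1 rad) or (x of tube2 in the frame of groove4 between -0.012 and 0.012 m and y of tube2 in the frame of groove4 between -0.004 and 0.004 m and z of tube2 in the frame of groove4 between -0.004 and 0.004 m and angle between the x axis of tube2 and the x axis of groove4, either way round below 0.1 rad)) and ((x of tube3 in the frame of groove0 between -0.012 and 0.012 m and y of tube3 in the frame of groove0 between -0.004 and 0.004 m and z of tube3 in the frame of groove0 between -0.004 and 0.004 m and angle between the x axis of tube3 and the x axis of groove0, either way round below 0.1 rad) or (x of tube3 in the frame of groove1 between -0.012 and 0.012 m and y of tube3 in the frame of groove1 between -0.004 and 0.004 m and z of tube3 in the frame of groove1 between -0.004 and 0.004 m and angle between the x axis of tube3 and the x axis of groove1, either way round below 0.1 rad) or (x of tube3 in the frame of groove2 between -0.012 and 0.012 m and y of tube3 in the frame of groove2 between -0.004 and 0.004 m and z of tube3 in the frame of groove2 between -0.004 and 0.004 m and angle between the x axis of tube3 and the x axis of groove2, either way round below 0.1 rad) or (x of tube3 in the frame of groove3 between -0.012 and 0.012 m and y of tube3 in the frame of groove3 between -0.004 and 0.004 m and z of tube3 in the frame of groove3 between -0.004 and 0.004 m and angle between the x axis of tube3 and the x axis of groove3, either way round below 0.1 rad) or (x of tube3 in the frame of groove4 between -0.012 and 0.012 m and y of tube3 in the frame of groove4 between -0.004 and 0.004 m and z of tube3 in the frame of groove4 between -0.004 and 0.004 m and angle between the x axis of tube3 and the x axis of groove4, either way round below 0.1 rad)) and ((x of tube4 in the frame of groove0 between -0.012 and 0.012 m and y of tube4 in the frame of groove0 between -0.004 and 0.004 m and z of tube4 in the frame of groove0 between -0.004 and 0.004 m and angle between the x axis of tube4 and the x axis of groove0, either way round below 0.1 rad) or (x of tube4 in the frame of groove1 between -0.012 and 0.012 m and y of tube4 in the frame of groove1 between -0.004 and 0.004 m and z of tube4 in the frame of groove1 between -0.004 and 0.004 m and angle between the x axis of tube4 and the x axis of groove1, either way round below 0.1 rad) or (x of tube4 in the frame of groove2 between -0.012 and 0.012 m and y of tube4 in the frame of groove2 between -0.004 and 0.004 m and z of tube4 in the frame of groove2 between -0.004 and 0.004 m and angle between the x axis of tube4 and the x axis of groove2, either way round below 0.1 rad) or (x of tube4 in the frame of groove3 between -0.012 and 0.012 m and y of tube4 in the frame of groove3 between -0.004 and 0.004 m and z of tube4 in the frame of groove3 between -0.004 and 0.004 m and angle between the x axis of tube4 and the x axis of groove3, either way round below 0.1 rad) or (x of tube4 in the frame of groove4 between -0.012 and 0.012 m and y of tube4 in the frame of groove4 between -0.004 and 0.004 m and z of tube4 in the frame of groove4 between -0.004 and 0.004 m and angle between the x axis of tube4 and the x axis of groove4, either way round below 0.1 rad)) and linear speed of each of tube0, tube1, tube2, tube3, tube4 below 0.02 m/s and contact force between each of tube0, tube1, tube2, tube3, tube4 and the fingers below 0.05 N), for 0.3 s.
2. then the pointer is brought onto the red mark (y of pointer_tip in the frame of mark_mid between -0.003 and 0.003 m), for 0.3 s.
At the end, for the whole second after the job is handed in: Every tube present lies in a cradle groove (centre within 12 mm along, 4 mm across and 4 mm in height of the settled place, axis within 0.1 rad), released and at rest; the pointer's middle is within 3 mm of the middle of the red mark; jar and funnel stand upright (all of step 1 and all of step 2 and angle between each of jar, funnel's own z axis and vertical below 0.2 rad); the robot touches nothing.
It fails at once if the jar is moved more than 5 cm or tipped over (distance of jar from where it was at the start of the episode above 0.05 m or angle between jar's own z axis and vertical above 0.5 rad).
It fails at once if the funnel is moved more than 5 cm or tipped over (distance of funnel from where it was at the start of the episode above 0.05 m or angle between funnel's own z axis and vertical above 0.5 rad).
Of tube0, tube1, tube2, tube3, tube4 only 4 to 5 are there at a start; the rules pass over those that are not, and their reading is None.
At some moment in a run one of tube0, tube1, tube2, tube3, tube4 may be knocked a few centimetres aside while the robot is not near it.
Once in a run the grip may slacken for a moment while it holds something.
It also fails if it takes over 210 s, if anything falls off the work surface, if the arm or the gripper's body presses on something with over 40 N, if the wrist force passes 120 N, or if a joint passes its speed limit or range.

## Working session

There is one attempt and no reset: what is moved stays moved. The work goes in short steps, Python scripts to look and compute and a tool call to move; the robot and the scene stay as the last step left them, time stands still between calls to the robot, and variables do not carry over. Pictures are saved under pics/ and viewed, and the job is handed in when it is done.

Besides the shell and the picture viewer there is one more tool, called as a command line: name --argument value ..., lists and objects as JSON in quotes. servo_tool: Moves the arm, as the interface text tells. Its arguments: {"type":"object","properties":{"slide":{"type":"array"},"turn":{"type":"array"},"jaw":{"type":"array"}},"required":["slide","turn","jaw"]}

```bash
ls; mkdir -p pics
python3 - <<'E'
from bench import *
import cv2
s=sense()
for k,v in s.items(): print(k,v)
for n in("scene","top"):
    c=camera(n); cv2.imwrite(f"pics/{n}0.png",c["image"]); print(n,c["camera_matrix"],c["pose"])
E
```

```text
pics
t 0.0
q [ 1.07930283  0.70707733 -0.02761473  1.48498933  0.02201107  0.95088032
 -0.07548344]
joint_vel [ 1.69806679e-03  2.44887557e-03 -1.49617230e-03  1.53196429e-03
  1.21467343e-04  5.19784033e-05  1.35967260e-03]
effort [-1.73840202e-03 -8.83187771e+01  1.23251181e+00 -2.36158043e+01
  1.65970851e-02  6.39276273e-03  1.77057882e-05]
eef_pos [ 249.87885038 -517.57236919  219.64450188]
ee_rot [-2.60960073e-04  8.46994180e-01 -5.31601903e-01 -4.56419867e-04]
ft_force [-0.81669666  0.67644205 -0.24856443]
ft_torque [ 0.02943693  0.00922982 -0.03254291]
width 85.15824988086702
scene [[403.62948973   0.         270.38263994]
 [  0.         403.62948973 205.38244962]
 [  0.           0.           1.        ]] [[-2.64846381e-01 -5.72847112e-01  7.75694901e-01  1.23066033e+03]
 [ 9.64076061e-01 -1.40331439e-01  2.25531451e-01  2.53654122e+02]
 [-2.03406582e-02  8.07560074e-01  5.89434462e-01  5.93158116e+02]
 [ 0.00000000e+00  0.00000000e+00  0.00000000e+00  1.00000000e+00]]
top [[539.57856978   0.         273.4963163 ]
 [  0.         539.57856978 226.80299821]
 [  0.           0.           1.        ]] [[-1.49223555e-02  9.85783455e-01 -1.67356813e-01  3.15540362e+02]
 [-9.99855636e-01 -1.60715968e-02 -5.51464232e-03  6.29486581e+01]
 [-8.12593438e-03  1.67250361e-01  9.85880969e-01  1.49021324e+03]
 [ 0.00000000e+00  0.00000000e+00  0.00000000e+00  1.00000000e+00]]
```

View pics/scene0.png

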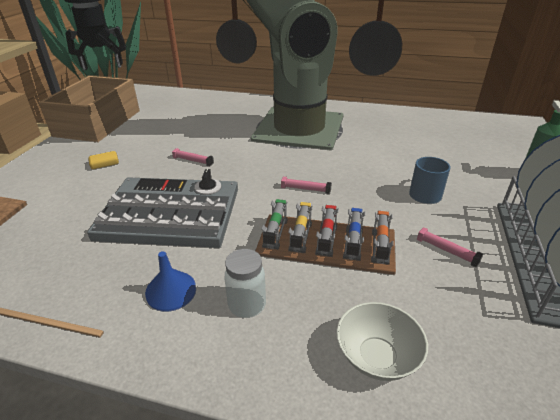

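View pics/top0.png

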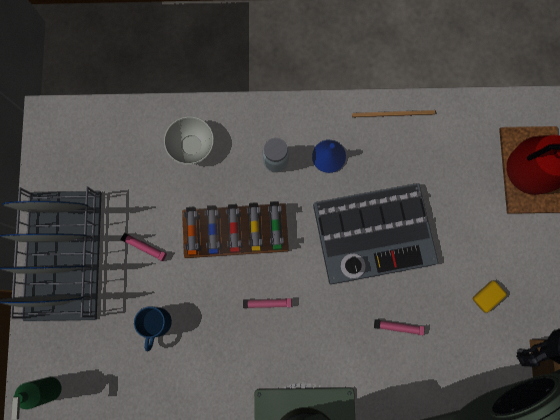

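```bash
cat > h.py <<'E'
from bench import *
import numpy as np, cv2
def ray(c,u,v):
    K=c["camera_matrix"];P=c["pose"]
    d=np.array([(u-K[0,2])/K[0,0],-(v-K[1,2])/K[1,1],-1.0])
    return P[:3,3],P[:3,:3]@d
def at_z(c,u,v,z):
    o,d=ray(c,u,v); return o+d*(z-o[2])/d[2]
def at_depth(c,u,v):
    o,d=ray(c,u,v); return o+d*float(c["depth"][int(round(v)),int(round(u))])
def proj(c,p):
    K=c["camera_matrix"];P=c["pose"]
    q=P[:3,:3].T@(np.asarray(p,float)-P[:3,3]); return K[0,2]+K[0,0]*q[0]/-q[2],K[1,2]+K[1,1]*q[1]/q[2]
E
python3 - <<'E'
from h import *
np.set_printoptions(precision=1,suppress=True)
Z=dict(knob_grip=67,pointer_tip=None,mark_mid=None,rack=0,dryer=0,jar=0,funnel=0)
names=["tube%d"%i for i in range(5)]+["clip%d"%i for i in range(5)]+["groove%d"%i for i in range(5)]+["knob_grip","pointer_tip","mark_mid","rack","dryer","jar","funnel"]
for cam in("top","scene"):
  c=camera(cam)
  for n in names:
    z=Z.get(n,48 if n[0] in"tc" else 60)
    r=tip_of(cam,n)[:5 if n[0]=='t' and n!='t' else 2]
    for e in r:
        v,u=e["centre"]
        try: ad=at_depth(c,u,v)
        except Exception as x: ad=None
        print(cam,n,round(e["p"],2),np.round([u,v],1),"depthpt",ad,"" if z is None else at_z(c,u,v,z))
E
```

```text
top tube0 0.9 [209.9 228.1] depthpt [558.1 242.5  56.9] [559.6 243.6  48. ]
top tube0 0.89 [193.3 229.6] depthpt [554.1 286.6  60.7] [556.2 288.6  48. ]
top tube0 0.86 [276.9 227.7] depthpt [555.8  61.8  59.6] [557.7  61.8  48. ]
top tube0 0.8 [234.3 225.5] depthpt [563.6 176.4  60. ] [565.7 177.3  48. ]
top tube0 0.78 [252.5 227.5] depthpt [558.  127.6  56.4] [559.4 128.   48. ]
top tube1 0.9 [209.9 228.1] depthpt [558.1 242.5  56.9] [559.6 243.6  48. ]
top tube1 0.89 [193.3 229.6] depthpt [554.1 286.6  60.7] [556.2 288.6  48. ]
top tube1 0.86 [276.9 227.7] depthpt [555.8  61.8  59.6] [557.7  61.8  48. ]
top tube1 0.8 [234.3 225.5] depthpt [563.6 176.4  60. ] [565.7 177.3  48. ]
top tube1 0.78 [252.5 227.5] depthpt [558.  127.6  56.4] [559.4 128.   48. ]
top tube2 0.9 [209.9 228.1] depthpt [558.1 242.5  56.9] [559.6 243.6  48. ]
top tube2 0.89 [193.3 229.6] depthpt [554.1 286.6  60.7] [556.2 288.6  48. ]
top tube2 0.86 [276.9 227.7] depthpt [555.8  61.8  59.6] [557.7  61.8  48. ]
top tube2 0.8 [234.3 225.5] depthpt [563.6 176.4  60. ] [565.7 177.3  48. ]
top tube2 0.78 [252.5 227.5]
[... 6914 characters left out ...]
.62 [207.5 175. ] depthpt [ 458.4 -130.    71.2] [ 452.1 -133.1   67. ]
scene knob_grip 0.18 [382.4 232.9] depthpt [564.7 296.1  58.7] [575.  295.4  67. ]
scene pointer_tip 0.61 [158.  205.7] depthpt [ 560.6 -218.1   35. ] 
scene rack 0.63 [326.1 243.6] depthpt [624.4 190.3  58.3] [558.3 183.4   0. ]
scene dryer 0.88 [170.7 214.9] depthpt [ 582.8 -174.3   32.1] [ 545.8 -198.8    0. ]
scene jar 0.62 [354.6 229.7] depthpt [568.3 240.4  59. ] [495.2 239.    0. ]
scene jar 0.59 [249.7 304.9] depthpt [792.1  83.9  36.9] [763.   72.6   0. ]
scene funnel 0.59 [245.7 306.3] depthpt [795.5  77.5  35.2] [768.   66.4   0. ]
scene funnel 0.56 [171.7 288.8] depthpt [789.7 -68.   34. ] [762.9 -87.6   0. ]
```

Run:
```python
from h import *
c=camera("top"); np.savez("top0.npz",**c)
s=camera("scene"); np.savez("scene0.npz",**s)
I=c["image"]; print(sense()["t"])
a=cv2.resize(I[190:270,175:300],None,fx=6,fy=6,interpolation=cv2.INTER_CUBIC)
b=cv2.resize(I[175:290,305:445],None,fx=5,fy=5,interpolation=cv2.INTER_CUBIC)
cv2.imwrite("pics/rack_t.png",np.clip(a*1.6,0,255)); cv2.imwrite("pics/dry_t.png",np.clip(b*1.6,0,255))
S=s["image"]
cv2.imwrite("pics/dry_s.png",cv2.resize(S[160:250,85:245],None,fx=5,fy=5,interpolation=cv2.INTER_CUBIC))
```

```text
2.5[ WARN:0@2.451] global loadsave.cpp:1063 imwrite_ Unsupported depth image for selected encoder is fallbacked to CV_8U.
```

View pics/rack_t.png

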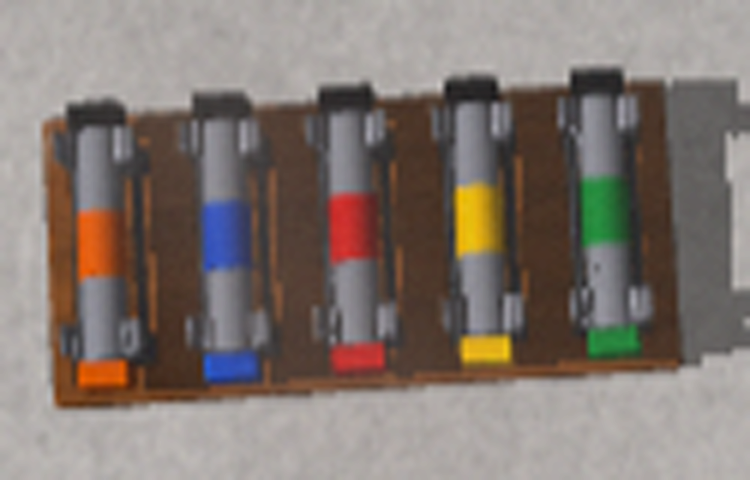

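View pics/dry_t.png

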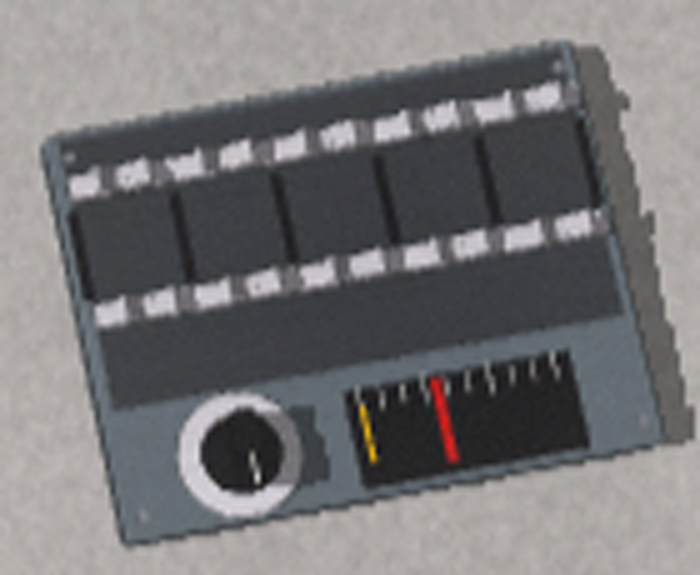

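View pics/dry_s.png

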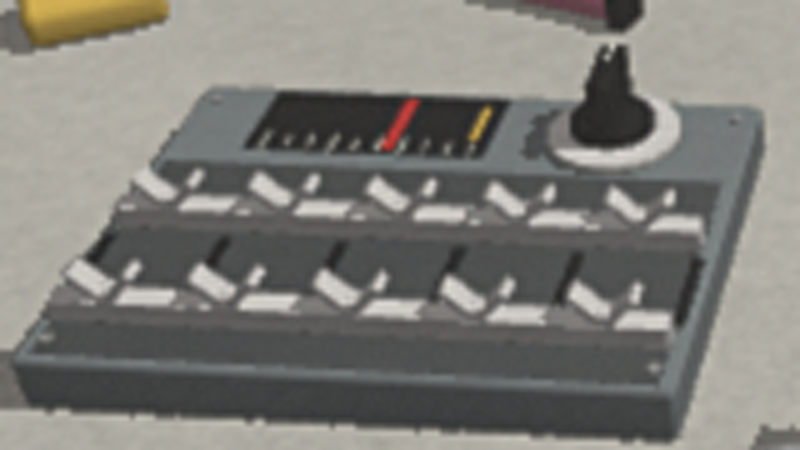

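```bash
cat > fit.py <<'E'
from h import *
from scipy.optimize import least_squares
np.set_printoptions(precision=2,suppress=True)
c=dict(np.load("top0.npz"))
def cloud(c,u0,u1,v0,v1):
    vv,uu=np.mgrid[v0:v1,u0:u1]
    K=c["camera_matrix"];P=c["pose"];D=c["depth"][v0:v1,u0:u1]
    d=np.stack([(uu-K[0,2])/K[0,0],-(vv-K[1,2])/K[1,1],-np.ones(uu.shape)],-1)
    return P[:3,3]+(d@P[:3,:3].T)*D[...,None]
if __name__=="__main__":
  for nm,win,zl in(("dryer",(305,445,175,290),(22,38)),("rack",(172,300,190,275),(6,70))):
    X=cloud(c,*win); z=X[...,2]
    print(nm,"shelf z med",np.median(z[np.abs(z)<8]))
    m=((z>zl[0])&(z<zl[1])).astype(np.uint8)
    m=cv2.morphologyEx(m,cv2.MORPH_OPEN,np.ones((3,3)))
    p=X[m>0][:,:2].astype(np.float32)
    n,l,st,ce=cv2.connectedComponentsWithStats(m); k=1+np.argmax(st[1:,4]); p=X[l==k][:,:2].astype(np.float32)
    print(cv2.minAreaRect(p), len(p))
  # knob
  X=cloud(c,335,370,250,282); z=X[...,2]
  print("z max knob",np.sort(z.ravel())[-10:])
  p=X[z>60]; print(len(p),p.mean(0))
  r=X[(z>36)&(z<52)]; print("disc",len(r),r.min(0),r.max(0))
E
python3 fit.py
```

```text
dryer shelf z med 0.7969643770804851
((492.8133544921875, -215.06861877441406), (126.16383361816406, 299.7105407714844), 9.489145278930664) 4253
rack shelf z med 0.3514001804504687
((559.9832763671875, 179.64181518554688), (137.09385681152344, 290.26953125), 2.9605846405029297) 4979
z max knob [  80.75   81.32 1490.21 1490.21 1490.21 1490.21 1490.21 1490.21 1490.21
 1490.21]
102 [ 442.59 -124.08  184.29]
disc 292 [ 419.06 -183.58   36.  ] [494.94 -91.82  51.05]
```

```bash
cat > fit2.py <<'E'
from fit import *
X=cloud(c,305,445,175,290); z=X[...,2]
m=((z>20)&(z<62)).astype(np.uint8)
m=cv2.morphologyEx(cv2.morphologyEx(m,cv2.MORPH_OPEN,np.ones((3,3))),cv2.MORPH_CLOSE,np.ones((5,5)))
n,l,st,ce=cv2.connectedComponentsWithStats(m); k=1+np.argmax(st[1:,4])
sel=(l==k)&(z<38)&(z>20)
print(cv2.minAreaRect(X[sel][:,:2].astype(np.float32)))
R=cv2.minAreaRect(X[sel][:,:2].astype(np.float32))
cen=np.array(R[0]);th=np.radians(R[2]); ex=np.array([np.cos(th),np.sin(th)]);ey=np.array([-ex[1],ex[0]])
q=X.reshape(-1,3); q=q[(q[:,2]<90)]; L=np.c_[(q[:,:2]-cen)@ex,(q[:,:2]-cen)@ey,q[:,2]]
ins=(abs(L[:,0])<118)&(abs(L[:,1])<150)
for a in range(-115,116,5):
    s=ins&(abs(L[:,0]-a)<2.5); 
    if s.any(): print(a,np.round(np.percentile(L[s,2],[10,50,90]),1),end=" | ")
hi=ins&(L[:,2]>50)&(L[:,0]>-30)
print("\nrail hist x",np.histogram(L[hi,0],bins=np.arange(-10,112,3)))
print("y hist",[ (int(a),int(n)) for n,a in zip(*np.histogram(L[hi,1],bins=np.arange(-150,151,6)))])
kn=ins&(L[:,2]>60)&(L[:,0]<-30); print("knob top local",np.median(L[kn],0),kn.sum())
dk=ins&(L[:,2]>38)&(L[:,0]<-40)&(L[:,1]>0); print("disc local",L[dk].min(0),L[dk].max(0))
E
python3 fit2.py
```

```text
((544.9490966796875, -206.39141845703125), (231.07568359375, 300.8349914550781), 9.735343933105469)
-115 [-1.  24.2 32.3] | -110 [25.9 31.4 36.8] | -105 [27.5 31.9 36.8] | -100 [27.4 32.3 38.3] | -95 [27.6 32.7 43.6] | -90 [27.  32.7 43. ] | -85 [27.7 32.3 45.8] | -80 [28.3 32.  44.5] | -75 [27.3 32.1 44.7] | -70 [27.3 32.2 43.9] | -65 [27.4 32.4 42.5] | -60 [28.  32.1 40.1] | -55 [26.8 31.5 37. ] | -50 [26.6 30.7 35.5] | -45 [27.5 30.9 35.1] | -40 [27.4 31.3 35.7] | -35 [27.5 31.3 34.9] | -30 [26.8 31.2 35.8] | -25 [27.7 31.9 35.3] | -20 [27.4 32.3 35.7] | -15 [27.5 31.5 35.5] | -10 [27.2 31.3 35.5] | -5 [26.9 31.2 35.6] | 0 [27.7 31.8 40.2] | 5 [34.1 45.6 56.9] | 10 [39.8 47.1 58.3] | 15 [30.6 42.8 56.6] | 20 [27.6 31.4 35.1] | 25 [26.9 31.3 35.6] | 30 [27.7 31.6 35.6] | 35 [27.1 31.1 35.3] | 40 [27.3 31.5 35.9] | 45 [27.  31.  35.8] | 50 [27.2 31.9 35.8] | 55 [27.4 31.4 36.2] | 60 [27.1 31.7 36.1] | 65 [27.  31.4 35.3] | 70 [27.4 31.4 35.2] | 75 [29.3 40.5 55.1] | 80 [39.6 47.9 57.3] | 85 [39.  46.5 56.6] | 90 [28.5 31.8 36. ] | 95 [27.6 31.6 35.1] | 100 [27.2 31.3 35.9] | 105 [27
[... 410 characters left out ...]
 68,  71,  74,  77,  80,  83,  86,  89,  92,  95,  98, 101, 104,
       107, 110]))
y hist [(-150, 0), (-144, 0), (-138, 1), (-132, 11), (-126, 23), (-120, 9), (-114, 4), (-108, 14), (-102, 15), (-96, 0), (-90, 0), (-84, 0), (-78, 5), (-72, 20), (-66, 14), (-60, 4), (-54, 8), (-48, 17), (-42, 4), (-36, 0), (-30, 0), (-24, 0), (-18, 14), (-12, 19), (-6, 6), (0, 4), (6, 15), (12, 14), (18, 0), (24, 0), (30, 0), (36, 2), (42, 23), (48, 14), (54, 5), (60, 13), (66, 21), (72, 4), (78, 0), (84, 0), (90, 1), (96, 15), (102, 19), (108, 6), (114, 9), (120, 18), (126, 17), (132, 0), (138, 0), (144, 0)]
knob top local [-79.2   81.01  73.57] 94
disc local [-114.22    3.91   38.05] [-40.92 147.47  81.32]
```

```bash
cat >> fit2.py <<'E'
print("----")
for lo,hi_ in((-1,18),(70,90)):
    s=hi&(L[:,0]>lo)&(L[:,0]<hi_); A=np.polyfit(L[s,1],L[s,0],1); print("rail slope,mid",A)
# groove phase: fit height of V profile
s=ins&(((L[:,0]>4)&(L[:,0]<14))|((L[:,0]>76)&(L[:,0]<86)))
def w(y,o): 
    return np.abs((y-o+28.5)%57-28.5)
for o in np.arange(-5,5.1,1):
    d=w(L[s,1],o); print(o, np.round(np.corrcoef(np.minimum(d,13.5),L[s,2])[0,1],3),end=" ")
d=w(L[s,1],0);print([ (b,round(float(np.median(L[s,2][(d>=b)&(d<b+3)])),1)) for b in range(0,28,3)])
im=c["image"].copy()
im=cv2.resize(im,None,fx=4,fy=4,interpolation=cv2.INTER_CUBIC)
def P(p):
    u,v=proj(c,p); return (int((u+.5)*4),int((v+.5)*4))
def D(x,y,zz): return np.r_[cen+ex*x+ey*y,zz]
for cs in((115,150),): 
    pts=[P(D(a*115,b*150,30)) for a,b in((1,1),(1,-1),(-1,-1),(-1,1))]
    cv2.polylines(im,[np.array(pts)],True,(0,255,0),1)
for g in range(5):
    y=114-57*g
    cv2.line(im,P(D(9-6,y,47)),P(D(9+6,y,47)),(0,0,255),1);cv2.line(im,P(D(81-6,y,47)),P(D(81+6,y,47)),(0,0,255),1)
    for e in(-13.5,13.5):
        cv2.line(im,P(D(9-6,y+e,58)),P(D(9+6,y+e,58)),(255,255,0),1)
        cv2.line(im,P(D(81-6,y+e,58)),P(D(81+6,y+e,58)),(255,255,0),1)
rc=np.array([560,179.64]);t=np.radians(2.96);rx=np.array([np.cos(t),np.sin(t)]);ry=np.array([-rx[1],rx[0]])
def Rk(x,y,zz): return np.r_[rc+rx*x+ry*y,zz]
cv2.polylines(im,[np.array([P(Rk(a*68,b*145,12)) for a,b in((1,1),(1,-1),(-1,-1),(-1,1))])],True,(0,255,0),1)
for g in range(5): cv2.line(im,P(Rk(-65,114-57*g,48)),P(Rk(65,114-57*g,48)),(255,0,255),1)
cv2.imwrite("pics/ov1.png",im[680:1180,1200:1800]); cv2.imwrite("pics/ov2.png",im[740:1100,680:1220])
for g in range(5): print("groove local y",114-57*g,D(45,114-57*g,60),"clip",Rk(0,114-57*g,48))
E
python3 fit2.py | sed -n '/----/,$p'
```

```text
----
rail slope,mid [-0.    8.25]
rail slope,mid [ 0.   80.26]
-5.0 -0.334 -4.0 -0.307 -3.0 -0.281 -2.0 -0.255 -1.0 -0.235 0.0 -0.22 1.0 -0.216 2.0 -0.223 3.0 -0.237 4.0 -0.253 5.0 -0.269 [(0, 47.4), (3, 49.1), (6, 53.3), (9, 55.6), (12, 57.2), (15, 46.7), (18, 43.4), (21, 41.9), (24, 42.8), (27, 41.7)]
groove local y 114 [570.02 -86.42  60.  ] clip [554.11 293.49  48.  ]
groove local y 57 [ 579.66 -142.6    60.  ] clip [557.06 236.56  48.  ]
groove local y 0 [ 589.3  -198.78   60.  ] clip [560.   179.64  48.  ]
groove local y -57 [ 598.94 -254.96   60.  ] clip [562.94 122.72  48.  ]
groove local y -114 [ 608.58 -311.14   60.  ] clip [565.89  65.79  48.  ]
```

View pics/ov1.png

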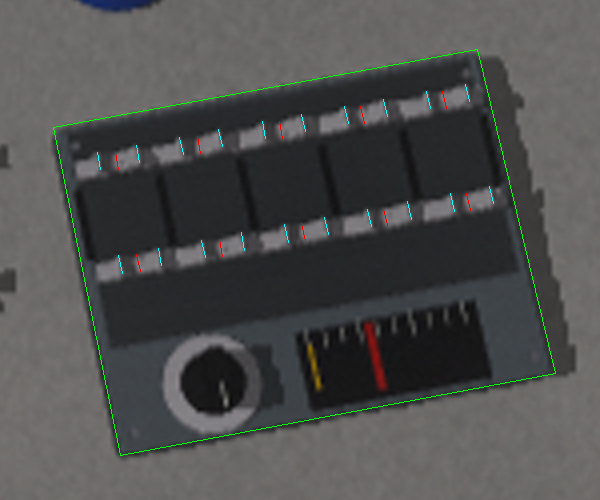

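View pics/ov2.png

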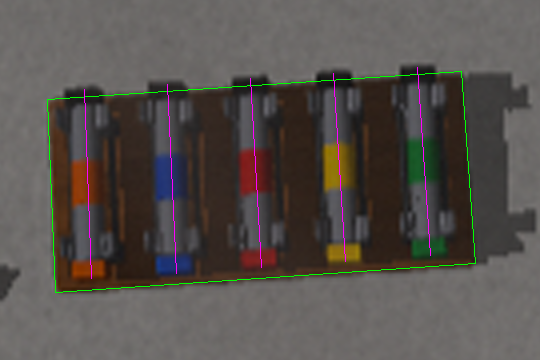

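```bash
cat > go.py <<'E'
import sys
from h import *
from scipy.spatial.transform import Rotation as Ro
np.set_printoptions(precision=3,suppress=True)
def plan(x,y,z,hd):
    s=sense();q=s["ee_rot"];R=Ro.from_quat([q[1],q[2],q[3],q[0]])
    a=np.radians(hd);T=Ro.from_matrix(np.array([[np.cos(a),np.sin(a),0],[np.sin(a),-np.cos(a),0],[0,0,-1]]))
    d=R.inv().apply(np.array([x,y,z])-s["eef_pos"])/10
    return d,(R.inv()*T).as_rotvec(),s
if __name__=="__main__":
    for a in sys.argv[1:]:
        v=[float(k) for k in a.split(",")]
        d,t,s=plan(*v); print(a,"slide",d,"turn",t)
    X=Ro.from_quat([s["ee_rot"][i] for i in(1,2,3,0)]).as_matrix()
    print("t %.2f"%s["t"],"pos",s["eef_pos"],"hd %.2f"%np.degrees(np.arctan2(X[1,0],X[0,0])),"w %.1f"%s["width"],"F",s["ft_force"],"q",s["q"])
E
python3 go.py 566,66,220,-87.3 566,66,100,-87.3
```

```text
566,66,220,-87.3 slide [-38.834 -53.835   0.013] turn [-0.     0.     0.403]
566,66,100,-87.3 slide [-38.832 -53.835  12.013] turn [-0.     0.     0.403]
t 2.50 pos [ 250.01  -517.764  220.06 ] hd -64.23 w 85.4 F [-0.037  0.333 -0.422] q [ 1.079  0.707 -0.028  1.485  0.022  0.951 -0.076]
```

servo_tool --slide '[[-3.5, -4.9, 0], [-7, -9.8, 0], [-10.5, -14.7, 0], [-14, -19.6, 0], [-17.5, -24.5, 0], [-21, -29.4, 0], [-24.5, -34.3, 0], [-28, -39.2, 0], [-31.5, -44, 0], [-35, -48.9, 0], [-38.83, -53.83, 0], [-38.83, -53.83, 0]]' --turn '[[0, 0, 0.04], [0, 0, 0.08], [0, 0, 0.12], [0, 0, 0.16], [0, 0, 0.2], [0, 0, 0.24], [0, 0, 0.28], [0, 0, 0.32], [0, 0, 0.36], [0, 0, 0.4], [0, 0, 0.403], [0, 0, 0.403]]' --jaw '[0.06, 0.06, 0.06, 0.06, 0.06, 0.06, 0.06, 0.06, 0.06, 0.06, 0.06, 0.06]'

```text
t: 4.0
eef_pos: [566.6, 70.7, 219.3]
ee_rot: [-0.0, 0.726, -0.688, -0.001]
ft_force: [-1.6, -1.7, -0.1]
width: 40.2
```

```bash
python3 go.py 566,66,220,-87.3 566,66,100,-87.3 566,66,40,-87.3
```

```text
566,66,220,-87.3 slide [ 0.466  0.086 -0.07 ] turn [0.    0.002 0.006]
566,66,100,-87.3 slide [ 0.485  0.083 11.93 ] turn [0.    0.002 0.006]
566,66,40,-87.3 slide [ 0.495  0.081 17.93 ] turn [0.    0.002 0.006]
t 4.00 pos [566.614  70.696 219.305] hd -86.97 w 40.2 F [-1.614 -1.744 -0.148] q [-0.285  0.713  0.211  1.505 -0.173  0.942 -1.54 ]
```

servo_tool --slide '[[0, 0, 4], [0, 0, 8], [0, 0, 12], [0, 0, 12], [0, 0, 12]]' --turn '[[0, 0, 0], [0, 0, 0], [0, 0, 0], [0, 0, 0], [0, 0, 0]]' --jaw '[0.06, 0.06, 0.06, 0.06, 0.06]'

```text
t: 4.62
eef_pos: [566.5, 65.6, 101.6]
ee_rot: [-0.001, 0.723, -0.69, 0.0]
ft_force: [0.2, 0.4, 0.6]
width: 40.1
```

```bash
python3 go.py 566,66,40,-87.3
python3 - <<'E'
from h import *
for n in("top","scene"):
    c=camera(n); I=c["image"]
    a=I[180:280,170:310] if n=="top" else I[120:290,230:420]
    cv2.imwrite(f"pics/{n}1.png",cv2.resize(a,None,fx=4 if n=="scene" else 5,fy=4 if n=="scene" else 5,interpolation=cv2.INTER_CUBIC))
E
```

```text
566,66,40,-87.3 slide [-0.038  0.06   6.163] turn [-0.001  0.    -0.001]
t 4.62 pos [566.529  65.638 101.631] hd -87.34 w 40.1 F [0.193 0.384 0.562] q [-0.255  0.868  0.166  1.64  -0.21   0.65  -1.504]
```

View pics/scene1.png

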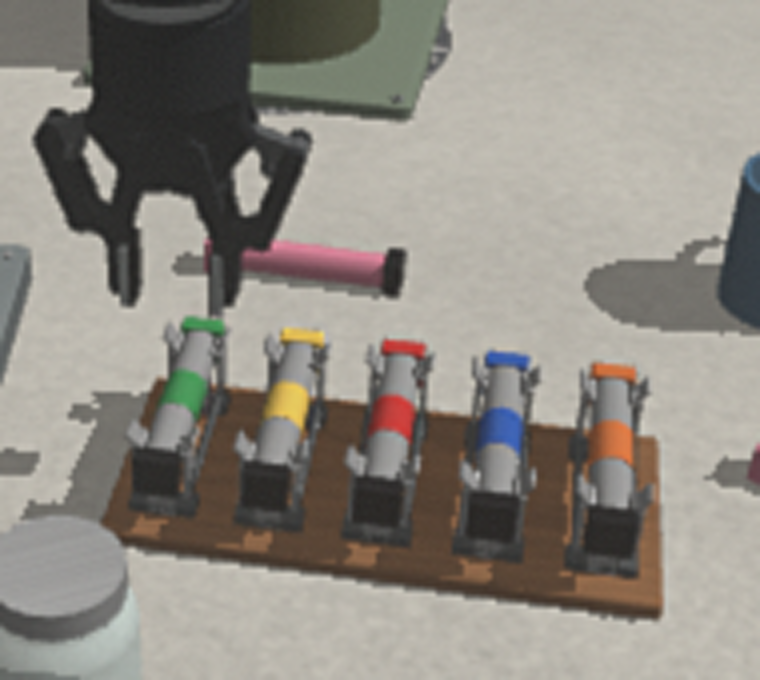

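View pics/top1.png

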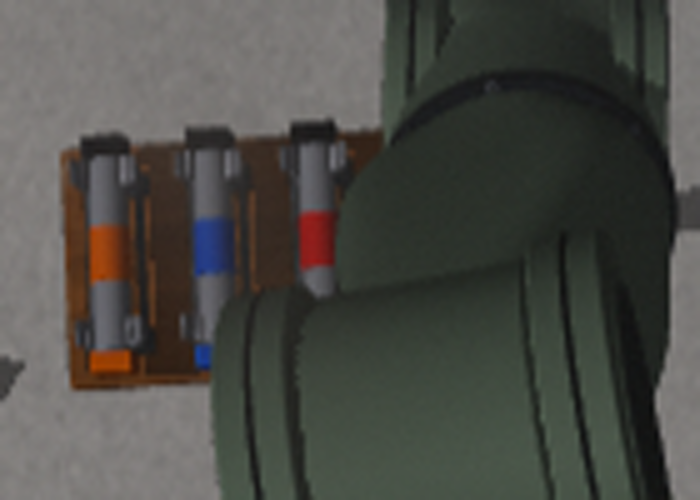

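servo_tool --slide '[[-0.04, 0.06, 3], [-0.04, 0.06, 6.16], [-0.04, 0.06, 6.16], [-0.04, 0.06, 6.16], [-0.04, 0.06, 6.16], [-0.04, 0.06, 6.16], [-0.04, 0.06, 6.16], [-0.04, 0.06, 6.16]]' --turn '[[0, 0, 0], [0, 0, 0], [0, 0, 0], [0, 0, 0], [0, 0, 0], [0, 0, 0], [0, 0, 0], [0, 0, 0]]' --jaw '[0.06, 0.06, 0.06, 0.06, 1, 1, 1, 1]'

```text
t: 5.72
eef_pos: [566.0, 66.8, 40.1]
ee_rot: [-0.001, 0.724, -0.69, 0.0]
ft_force: [-2.1, 2.3, 14.9]
width: 16.4
```

```bash
python3 go.py 566,66,110,-87.3
```

```text
566,66,110,-87.3 slide [ 0.07  -0.01  -6.991] turn [-0.002  0.001 -0.   ]
t 5.72 pos [566.009  66.752  40.093] hd -87.31 w 16.4 F [-2.069  2.302 14.901] q [-0.242  0.965  0.136  1.673 -0.229  0.517 -1.489]
```

Run:
```python
from h import *
c=camera("scene"); I=c["image"]
print(sense()["width"],sense()["ft_force"])
cv2.imwrite("pics/s2.png",cv2.resize(I[130:270,230:400],None,fx=4.5,fy=4.5,interpolation=cv2.INTER_CUBIC))
```

```text
16.874739796281567 [-1.80157707  0.98060628 16.46340835]
```

View pics/s2.png

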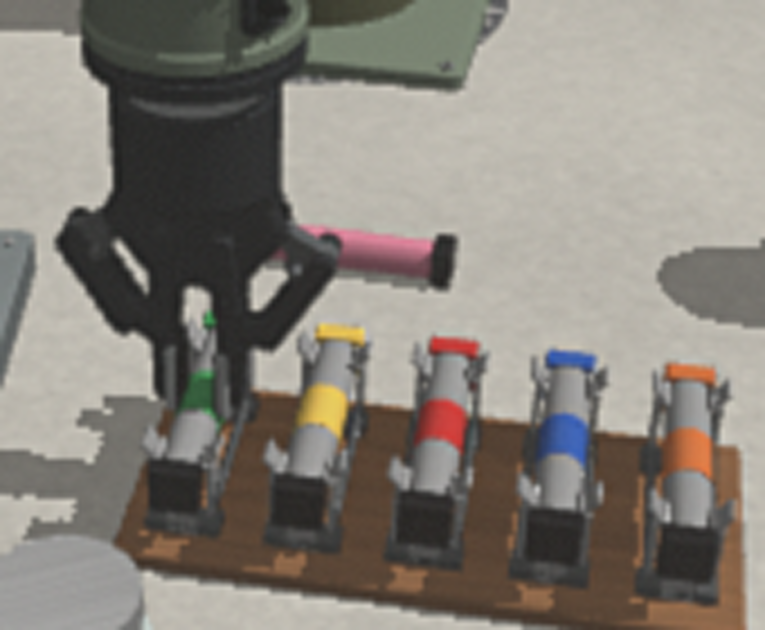

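servo_tool --slide '[[0, 0, -0.3], [0, 0, -0.6], [0, 0, -0.9], [0, 0, -1.2], [0, 0, -1.5], [0, 0, -1.8], [0, 0, -2.1], [0, 0, -2.5]]' --turn '[[0, 0, 0], [0, 0, 0], [0, 0, 0], [0, 0, 0], [0, 0, 0], [0, 0, 0], [0, 0, 0], [0, 0, 0]]' --jaw '[1, 1, 1, 1, 1, 1, 1, 1]'

```text
t: 6.78
eef_pos: [565.1, 66.0, 63.7]
ee_rot: [0.0, 0.723, -0.691, -0.0]
ft_force: [-1.2, 0.1, -0.8]
width: 16.3
```

```bash
python3 go.py 566,66,110,-87.3;python3 - <<'E'
from h import *
c=camera("scene"); I=c["image"]
cv2.imwrite("pics/s3.png",cv2.resize(I[130:270,230:400],None,fx=4.5,fy=4.5,interpolation=cv2.INTER_CUBIC)) 
E
```

```text
566,66,110,-87.3 slide [ 0.001 -0.09  -4.626] turn [ 0.001 -0.    -0.001]
t 6.78 pos [565.077  65.955  63.742] hd -87.34 w 16.3 F [-1.249  0.089 -0.847] q [-0.248  0.926  0.149  1.665 -0.222  0.568 -1.494]
```

View pics/s3.png

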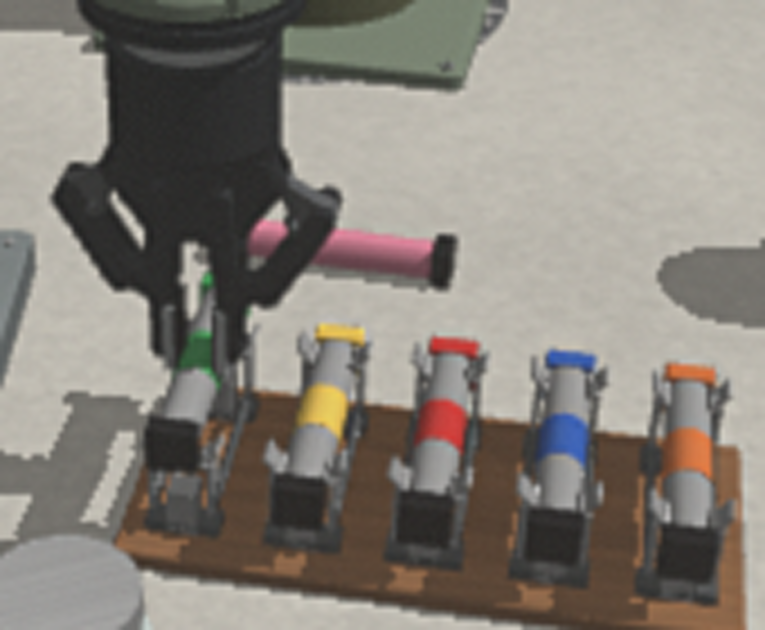

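```bash
python3 go.py 565,66,160,-87.3 569.5,-86.5,160,-80.3
```

```text
565,66,160,-87.3 slide [ 0.002  0.028 -9.578] turn [ 0.    -0.    -0.001]
569.5,-86.5,160,-80.3 slide [15.257  0.288 -9.576] turn [ 0.    -0.    -0.123]
t 6.83 pos [565.28   66.021  64.216] hd -87.34 w 16.6 F [ 0.155 -0.146 -0.45 ] q [-0.248  0.925  0.149  1.664 -0.222  0.568 -1.494]
```

servo_tool --slide '[[0, 0.03, -3], [0, 0.03, -6], [0, 0.03, -9.58], [4, 0.1, -9.58], [8, 0.2, -9.58], [12, 0.25, -9.58], [15.26, 0.29, -9.58], [15.26, 0.29, -9.58], [15.26, 0.29, -9.58], [15.26, 0.29, -9.58]]' --turn '[[0, 0, 0], [0, 0, 0], [0, 0, 0], [0, 0, -0.04], [0, 0, -0.08], [0, 0, -0.12], [0, 0, -0.123], [0, 0, -0.123], [0, 0, -0.123], [0, 0, -0.123]]' --jaw '[1, 1, 1, 1, 1, 1, 1, 1, 1, 1]'

```text
t: 8.07
eef_pos: [569.5, -85.2, 159.3]
ee_rot: [-0.0, 0.765, -0.644, -0.0]
ft_force: [0.1, 0.5, -0.6]
width: 16.3
```

```bash
python3 go.py 569.5,-86.5,90,-80.3 569.5,-86.5,52,-80.3;python3 - <<'E'
from h import *
c=camera("scene"); I=c["image"]; np.savez("sc.npz",**c)
J=cv2.resize(I[100:250,90:300],None,fx=3.8,fy=3.8,interpolation=cv2.INTER_CUBIC)
s=sense(); 
cv2.imwrite("pics/s4.png",J)
E
```

```text
569.5,-86.5,90,-80.3 slide [0.129 0.024 6.928] turn [0.    0.    0.002]
569.5,-86.5,52,-80.3 slide [ 0.131  0.023 10.728] turn [0.    0.    0.002]
t 8.07 pos [569.534 -85.217 159.277] hd -80.20 w 16.3 F [ 0.083  0.453 -0.609] q [ 0.032  0.788  0.122  1.563 -0.121  0.798 -1.197]
```

View pics/s4.png

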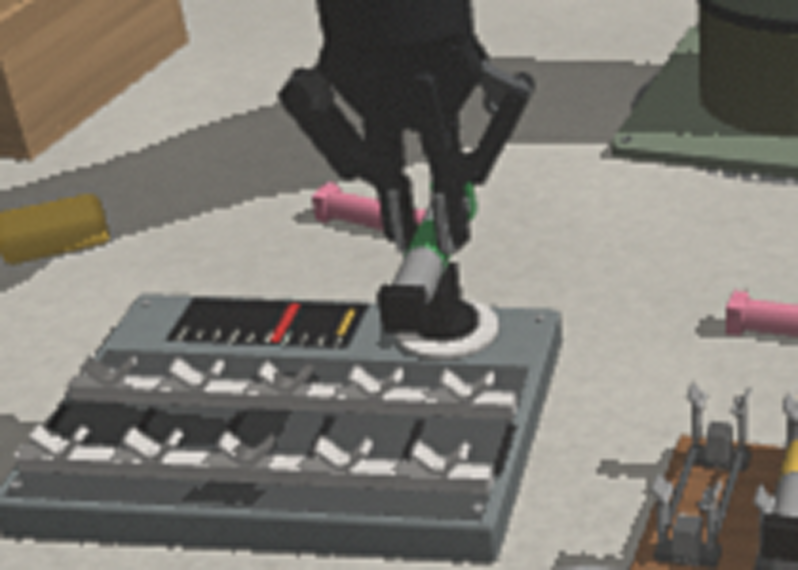

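Run:
```python
from h import *
c=np.load("sc.npz")
for z in(150,155,160,167):
    a=np.radians(9.8)
    print(z,[np.round((np.array(proj(c,[569.5+l*np.cos(a),-85.2+l*np.sin(a),z]))-[90,100])*3.8) for l in(65,30,0,-65)])
    print('  depth', [at_depth(c,196,181.6)] if z==150 else '')
```

```text
150 [array([399., 342.]), array([415., 306.]), array([428., 277.]), array([454., 219.])]
  depth [array([629.51975527, -71.52935945, 167.89070633])]
155 [array([398., 334.]), array([414., 298.]), array([427., 269.]), array([453., 212.])]
  depth 
160 [array([397., 326.]), array([413., 290.]), array([426., 262.]), array([452., 204.])]
  depth 
167 [array([395., 315.]), array([412., 279.]), array([425., 251.]), array([451., 194.])]
  depth
```

servo_tool --slide '[[0.13, 0.02, 3], [0.13, 0.02, 6], [0.13, 0.02, 8], [0.13, 0.02, 9.5], [0.13, 0.02, 10], [0.13, 0.02, 10.4], [0.13, 0.02, 10.6], [0.13, 0.02, 10.6]]' --turn '[[0, 0, 0], [0, 0, 0], [0, 0, 0], [0, 0, 0], [0, 0, 0], [0, 0, 0], [0, 0, 0], [0, 0, 0]]' --jaw '[1, 1, 1, 1, 1, 1, 1, 1]'

```text
t: 9.12
eef_pos: [569.9, -86.8, 54.3]
ee_rot: [-0.001, 0.765, -0.644, 0.0]
ft_force: [-3.2, 4.4, 11.4]
width: 16.9
```

```bash
python3 go.py 569.5,-86.5,150,-80.3;python3 - <<'E'
from h import *
c=camera("scene"); I=c["image"]; np.savez("sc.npz",**c)
J=cv2.resize(I[120:250,90:260],None,fx=4.6,fy=4.6,interpolation=cv2.INTER_CUBIC)
cv2.imwrite("pics/s5.png",J)
E
```

```text
569.5,-86.5,150,-80.3 slide [-0.047  0.022 -9.57 ] turn [-0.001  0.001  0.001]
t 9.12 pos [569.888 -86.837  54.297] hd -80.25 w 16.9 F [-3.151  4.399 11.414] q [ 0.051  0.945  0.09   1.641 -0.139  0.562 -1.179]
```

View pics/s5.png

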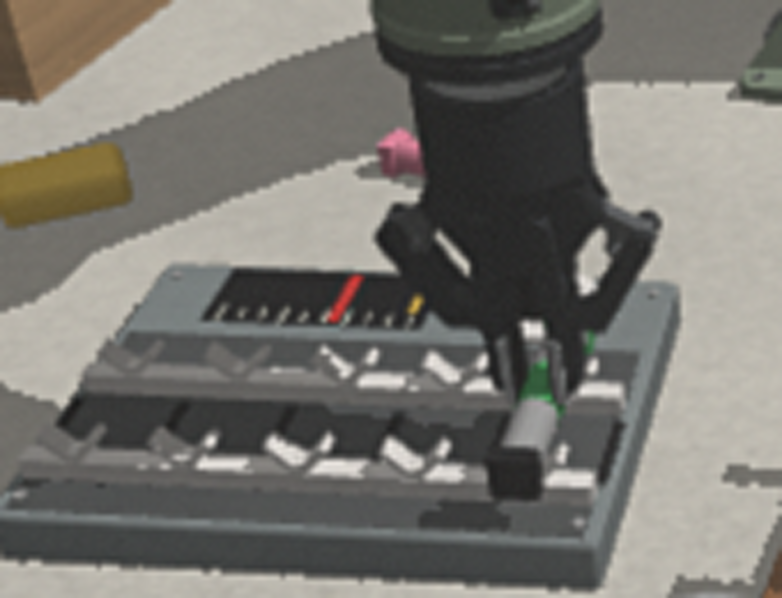

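servo_tool --slide '[[0, 0, 0], [0, 0, 0], [0, 0, 0], [0, 0, 0], [0, 0, 0]]' --turn '[[0, 0, 0], [0, 0, 0], [0, 0, 0], [0, 0, 0], [0, 0, 0]]' --jaw '[0.1, 0.1, 0.1, 0.1, 0.1]'

```text
t: 9.8
eef_pos: [569.6, -87.6, 53.3]
ee_rot: [-0.0, 0.764, -0.645, -0.0]
ft_force: [0.8, -0.3, 0.8]
width: 38.6
```

```bash
python3 go.py 569.5,-86.5,150,-80.3 563,123,150,-87.3
```

```text
569.5,-86.5,150,-80.3 slide [-0.109 -0.011 -9.672] turn [0. 0. 0.]
563,123,150,-87.3 slide [-20.868  -2.909  -9.67 ] turn [0.    0.    0.123]
t 9.80 pos [569.569 -87.586  53.281] hd -80.28 w 38.6 F [ 0.847 -0.301  0.818] q [ 0.052  0.946  0.091  1.641 -0.139  0.561 -1.178]
```

servo_tool --slide '[[0, 0, -3], [0, 0, -6.5], [0, 0, -9.67], [-5, -0.7, -9.67], [-10, -1.4, -9.67], [-15, -2.1, -9.67], [-20.87, -2.91, -9.67], [-20.87, -2.91, -9.67], [-20.87, -2.91, -9.67], [-20.87, -2.91, -9.67]]' --turn '[[0, 0, 0], [0, 0, 0], [0, 0, 0], [0, 0, 0.03], [0, 0, 0.06], [0, 0, 0.09], [0, 0, 0.123], [0, 0, 0.123], [0, 0, 0.123], [0, 0, 0.123]]' --jaw '[0.06, 0.06, 0.06, 0.06, 0.06, 0.06, 0.06, 0.06, 0.06, 0.06]'

```text
t: 11.05
eef_pos: [563.2, 121.7, 150.1]
ee_rot: [0.0, 0.723, -0.691, 0.0]
ft_force: [-0.3, -0.0, -0.6]
width: 40.0
```

```bash
cat > look.py <<'E'
import sys
from h import *
n=sys.argv[1]
for cam,(v0,v1,u0,u1) in(("scene",(140,270,80,420)),("top",(170,295,170,450))):
    c=camera(cam); np.savez(f"{cam}_{n}.npz",**c)
    f=780/(u1-u0)
    cv2.imwrite(f"pics/{cam}_{n}.png",cv2.resize(c["image"][v0:v1,u0:u1],None,fx=f,fy=f,interpolation=cv2.INTER_CUBIC))
E
python3 look.py a; python3 go.py 563,122.7,85,-87.3 563,122.7,40,-87.3; cd pics; python3 -c "
import cv2,numpy as np
cv2.imwrite('both_a.png',np.vstack([cv2.imread('scene_a.png')[:,:780],cv2.imread('top_a.png')[:,:780]])[:600])"
```

```text
563,122.7,85,-87.3 slide [-0.073  0.011  6.506] turn [ 0.    -0.    -0.002]
563,122.7,40,-87.3 slide [-0.074  0.011 11.006] turn [ 0.    -0.    -0.002]
t 11.15 pos [563.146 121.979 150.065] hd -87.41 w 40.3 F [ 0.151 -0.657  0.649] q [-0.372  0.808  0.207  1.573 -0.213  0.782 -1.601]
```

View pics/both_a.png

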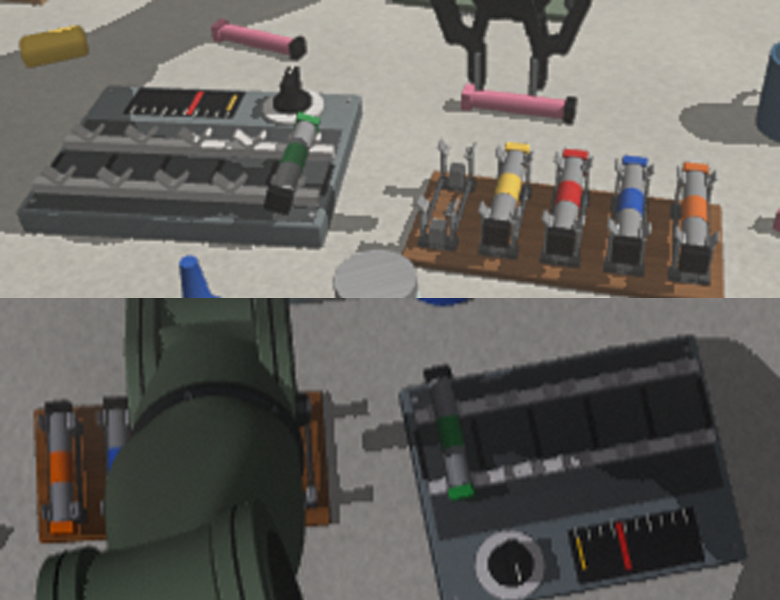

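```bash
cat > chk.py <<'E'
import sys
from h import *
n=sys.argv[1]; cen=np.array([544.95,-206.39]);th=np.radians(9.735);ex=np.array([np.cos(th),np.sin(th)]);ey=np.array([-ex[1],ex[0]])
out=[]
for cam,(v0,v1,u0,u1) in(("scene",(150,250,85,250)),("top",(175,290,300,450))):
    c=np.load(f"{cam}_{n}.npz"); f=4.7
    I=cv2.resize(np.clip(c["image"][v0:v1,u0:u1]*1.3,0,255).astype(np.uint8),None,fx=f,fy=f,interpolation=cv2.INTER_CUBIC)
    def P(x,y,z):
        u,v=proj(c,np.r_[cen+ex*x+ey*y,z]); return (int((u+.5-u0)*f),int((v+.5-v0)*f))
    for g in range(5):
        y=114-57*g
        for a in(-65,65):
            q=[P(44.5+a,y+12*s,60+12*t) for s,t in((1,1),(1,-1),(-1,-1),(-1,1))]
            cv2.polylines(I,[np.array(q)],True,(255,0,255),1)
        cv2.line(I,P(-20.5,y,60),P(109.5,y,60),(255,255,0),1)
    cv2.imwrite(f"pics/chk_{cam}_{n}.png",I)
E
python3 chk.py a
```

```text
(no output)
```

View pics/chk_scene_a.png

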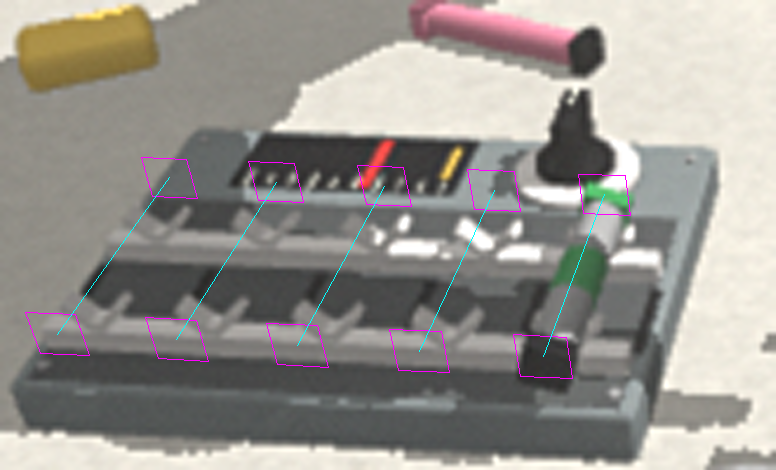

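View pics/chk_top_a.png

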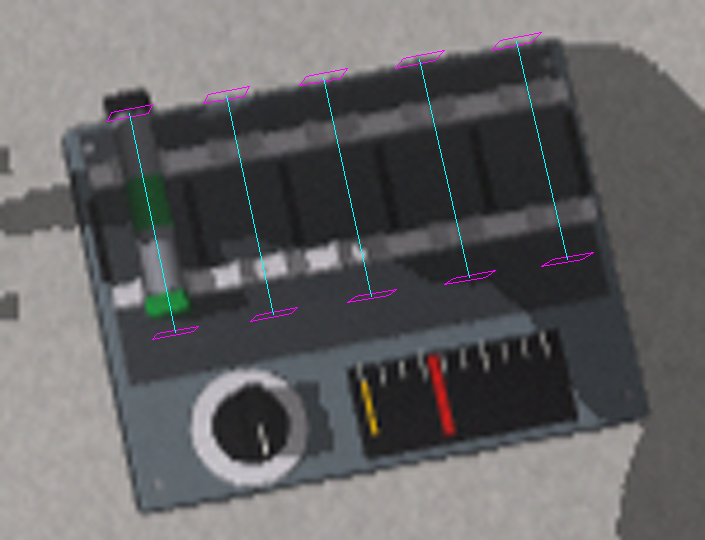

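```bash
cat > ext.py <<'E'
from fit import cloud
from h import *
np.set_printoptions(precision=1,suppress=True)
def ext(c,o,yaw,ys,zlo,zhi,box,half=8,xr=90):
    X=cloud(c,*box).reshape(-1,3); t=np.radians(yaw);ex=np.array([np.cos(t),np.sin(t)]);ey=np.array([-ex[1],ex[0]])
    l=np.c_[(X[:,:2]-o)@ex,(X[:,:2]-o)@ey,X[:,2]]
    for y in ys:
        s=(abs(l[:,1]-y)<half)&(l[:,2]>zlo)&(l[:,2]<zhi)&(abs(l[:,0])<xr)
        if s.sum()<20: print(y,"none",s.sum()); continue
        p=l[s]; e=np.percentile(p[:,0],[1,99]); w=(abs(l[:,1]-y)<20)&(l[:,2]>zlo)&(l[:,2]<zhi)
        A=np.polyfit(p[:,0],p[:,1],1)
        print(y,"n",s.sum(),"x",e,"mid",e.mean(),"ymean",p[:,1].mean()-y,"yaw",np.degrees(np.arctan(A[0])),"z",np.percentile(p[:,2],[10,50,90]))
if __name__=="__main__":
    t=dict(np.load("top0.npz")); a=dict(np.load("top_a.npz"))
    print("rack");ext(t,np.array([560,179.64]),2.96,[114,57,0,-57,-114],45,75,(170,300,185,275),half=14)
    th=np.radians(9.735);o=np.array([544.95,-206.39])+44.5*np.array([np.cos(th),np.sin(th)])
    print("dryer");ext(a,o,9.735,[114],61,85,(300,450,175,290),half=16)
E
python3 ext.py
```

```text
rack
114 n 432 x [-65.3  62.4] mid -1.436524846715166 ymean -0.9018219406896719 yaw 0.03455109847457401 z [51.7 57.9 62.5]
57 n 431 x [-65.   63.7] mid -0.6907917870105038 ymean -0.5012834112826923 yaw -0.15585398170058595 z [52.2 58.2 62.2]
0 n 430 x [-65.2  62.6] mid -1.3188516582957739 ymean -0.4185829158207251 yaw 0.18847272202800014 z [53.3 58.  62.6]
-57 n 425 x [-65.4  61.8] mid -1.7625798197821396 ymean -0.15343013976738007 yaw 0.13351877127019057 z [53.  58.1 62.7]
-114 n 423 x [-65.1  63.2] mid -0.940433699551491 ymean 0.01243209589794958 yaw 0.10751302872144981 z [53.  57.9 62.5]
dryer
114 n 406 x [-53.4  73.7] mid 10.141674870694985 ymean 1.2029614119162204 yaw 0.12395835475377145 z [64.4 69.8 75.1]
```

Run:
```python
from ext import *
s=dict(np.load("scene_a.npz")); th=np.radians(9.735);o=np.array([544.95,-206.39])+44.5*np.array([np.cos(th),np.sin(th)])
ext(s,o,9.735,[114],64,85,(85,250,140,250),half=16)
s0=dict(np.load("scene0.npz"));print("rack scene")
ext(s0,np.array([560,179.64]),2.96,[114,57,0,-57,-114],51,75,(230,420,140,270),half=14)
q=dict(np.load("sc.npz"))  # during placing, before release
ext(q,o,9.735,[114],64,85,(85,250,140,250),half=16)
```

```text
114 n 363 x [-51.2  76.1] mid 12.437642576025574 ymean 5.645926478363421 yaw -0.35238722572000647 z [66.2 70.  72.5]
rack scene
114 n 499 x [-61.3  65.8] mid 2.228911008235599 ymean 1.5641274119549138 yaw -0.20369840277247026 z [54.7 58.5 60.6]
57 n 489 x [-62.2  65.9] mid 1.8501328156352201 ymean 1.8649816707315168 yaw -0.12870844305991574 z [54.2 58.3 60.6]
0 n 471 x [-62.9  65.1] mid 1.0900118149305165 ymean 1.9713935439867376 yaw -0.3473530920213667 z [54.4 58.2 60.5]
-57 n 449 x [-62.8  64.4] mid 0.801974611924372 ymean 2.239487244316315 yaw -0.1719597611501347 z [54.4 58.3 60.7]
-114 n 438 x [-62.2  64.5] mid 1.1789494187404372 ymean 2.5211685810150897 yaw -0.021347802087809984 z [54.2 58.2 60.6]
114 n 295 x [-36.4  65.2] mid 14.415070164013994 ymean 1.7802213431283178 yaw 4.288844875608072 z [67.2 72.4 77.1]
```

Run:
```python
from ext import *
th=np.radians(9.735);ex=np.array([np.cos(th),np.sin(th)]);ey=np.array([-ex[1],ex[0]]);o=np.array([544.95,-206.39])+44.5*ex
for f in("sc.npz","scene_a.npz"):
    X=cloud(dict(np.load(f)),85,250,140,250).reshape(-1,3)
    l=np.c_[(X[:,:2]-o)@ex,(X[:,:2]-o)@ey,X[:,2]]
    for b in range(-70,85,10):
        s=(abs(l[:,0]-b)<5)&(abs(l[:,1]-117)<16)&(l[:,2]>58)&(l[:,2]<100)
        if s.sum()>4: print(f,b,np.percentile(l[s,2],[75,95]),l[s,1].mean()-114)
```

```text
sc.npz -30 [71.8 72.9] -0.9240415588607362
sc.npz -20 [72.2 73.6] -3.131544489050441
sc.npz -10 [84.  97.8] -4.032739355930374
sc.npz 0 [87.2 96.8] -3.534845534423525
sc.npz 10 [89.9 98.4] 4.217685884049345
sc.npz 20 [72.2 73.4] 4.594305971774389
sc.npz 30 [72.6 73.5] 5.639217196609266
sc.npz 40 [72.6 73.6] 4.712210947463092
sc.npz 50 [73.2 73.8] 3.866436384919311
sc.npz 60 [73.3 74.7] 2.692716081293284
sc.npz 70 [72.4 73.4] 6.460301175588867
scene_a.npz -50 [73.3 75.3] 7.847081702565006
scene_a.npz -40 [71.6 73.4] 6.264649696362639
scene_a.npz -30 [70.4 71.6] 6.797594759374462
scene_a.npz -20 [71.3 72.2] 7.430619263230611
scene_a.npz -10 [69.8 71.9] 7.244275047183152
scene_a.npz 0 [70.9 72.1] 6.2099784993204565
scene_a.npz 10 [71.2 71.6] 6.24635282041136
scene_a.npz 20 [70.5 72. ] 7.098251422732858
scene_a.npz 30 [70.3 71.6] 6.5029873940392235
scene_a.npz 40 [70.7 71.9] 6.614405564757618
scene_a.npz 50 [70.6 71.8] 6.777776500931893
scene_a.npz 60 [71.  72.2] 6.1472072301488225
scene_a.npz 70 [71.7 74. ] 6.325773721424184
scene_a.npz 80 [69.9 74.1] 3.2770591253632233
```

servo_tool --slide '[[-0.07, 0.01, 4], [-0.07, 0.01, 7.5], [-0.07, 0.01, 9.5], [-0.07, 0.01, 11], [-0.07, 0.01, 11], [-0.07, 0.01, 11], [-0.07, 0.01, 11], [-0.07, 0.01, 11], [-0.07, 0.01, 11], [-0.07, 0.01, 11], [-0.07, 0.01, 11]]' --turn '[[0, 0, 0], [0, 0, 0], [0, 0, 0], [0, 0, 0], [0, 0, 0], [0, 0, 0], [0, 0, 0], [0, 0, 0], [0, 0, 0], [0, 0, 0], [0, 0, 0]]' --jaw '[0.06, 0.06, 0.06, 0.06, 0.06, 0.06, 1, 1, 1, 1, 1]'

```text
t: 12.52
eef_pos: [563.2, 124.2, 40.9]
ee_rot: [-0.001, 0.724, -0.69, 0.0]
ft_force: [-2.0, 1.7, 10.2]
width: 15.8
```

servo_tool --slide '[[0, 0, -0.3], [0, 0, -0.6], [0, 0, -0.9], [0, 0, -1.2], [0, 0, -1.6], [0, 0, -2.2], [0, 0, -4], [0, 0, -7], [0, 0, -11], [0, 0, -11], [0, 0, -11]]' --turn '[[0, 0, 0], [0, 0, 0], [0, 0, 0], [0, 0, 0], [0, 0, 0], [0, 0, 0], [0, 0, 0], [0, 0, 0], [0, 0, 0], [0, 0, 0], [0, 0, 0]]' --jaw '[1, 1, 1, 1, 1, 1, 1, 1, 1, 1, 1]'

```text
t: 13.9
eef_pos: [562.6, 123.6, 149.8]
ee_rot: [0.0, 0.723, -0.69, -0.0]
ft_force: [-0.6, -0.5, -0.9]
width: 15.9
```

```bash
python3 go.py 579.2,-142.7,150,-80.27; python3 look.py b
```

```text
579.2,-142.7,150,-80.27 slide [26.681 -0.415 -0.024] turn [ 0.     0.    -0.123]
t 13.90 pos [562.601 123.622 149.758] hd -87.32 w 15.9 F [-0.564 -0.468 -0.903] q [-0.376  0.809  0.209  1.574 -0.215  0.782 -1.601]
```

View pics/scene_b.png

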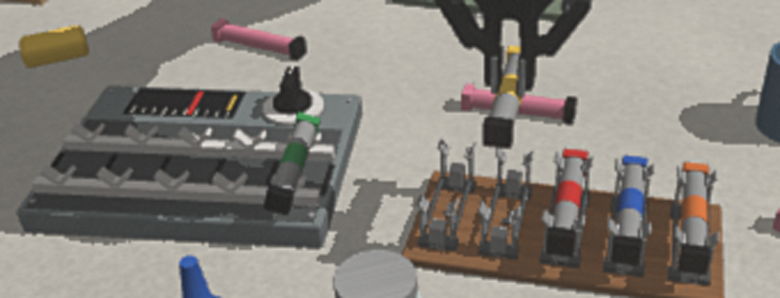

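servo_tool --slide '[[5, -0.1, 0], [10, -0.2, 0], [15, -0.3, 0], [20, -0.35, 0], [24, -0.4, 0], [26.68, -0.42, 0], [26.68, -0.42, 0], [26.68, -0.42, 3], [26.68, -0.42, 6], [26.68, -0.42, 6], [26.68, -0.42, 6]]' --turn '[[0, 0, -0.03], [0, 0, -0.06], [0, 0, -0.09], [0, 0, -0.123], [0, 0, -0.123], [0, 0, -0.123], [0, 0, -0.123], [0, 0, -0.123], [0, 0, -0.123], [0, 0, -0.123], [0, 0, -0.123]]' --jaw '[1, 1, 1, 1, 1, 1, 1, 1, 1, 1, 1]'

```text
t: 15.38
eef_pos: [579.9, -142.3, 90.8]
ee_rot: [-0.0, 0.765, -0.644, 0.0]
ft_force: [-0.1, 0.3, 0.8]
width: 15.9
```

```bash
python3 go.py 579.2,-142.7,52.5,-80.27; python3 look.py c
python3 - <<'E'
from ext import *
s=dict(np.load("scene_c.npz"));th=np.radians(9.735);o=np.array([544.95,-206.39])+44.5*np.array([np.cos(th),np.sin(th)])
ext(s,o,9.735,[57],94,125,(85,250,110,250),half=16)
ext(s,o,9.735,[114],64,85,(85,250,140,250),half=16)
E
```

```text
579.2,-142.7,52.5,-80.27 slide [0.031 0.076 3.833] turn [-0.001 -0.     0.   ]
t 15.38 pos [ 579.875 -142.267   90.834] hd -80.25 w 15.9 F [-0.075  0.322  0.793] q [ 0.14   0.911  0.098  1.541 -0.121  0.694 -1.108]
57 n 377 x [-54.9  65.6] mid 5.365843411651298 ymean 3.925770116842507 yaw -0.5520933959016064 z [ 97.9 107.5 115.7]
114 n 364 x [-52.4  76.4] mid 12.01710129157583 ymean 5.584620329177284 yaw -0.039507471709332914 z [66.3 70.  72.4]
```

View pics/scene_c.png

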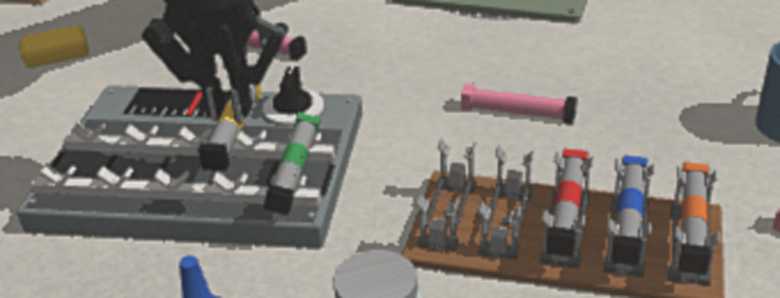

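servo_tool --slide '[[0.03, 0.05, 1.5], [0.03, 0.05, 2.5], [0.03, 0.05, 3.1], [0.03, 0.05, 3.4], [0.03, 0.05, 3.6], [0.03, 0.05, 3.6]]' --turn '[[0, 0, 0], [0, 0, 0], [0, 0, 0], [0, 0, 0], [0, 0, 0], [0, 0, 0]]' --jaw '[1, 1, 1, 1, 1, 1]'

```text
t: 16.23
eef_pos: [579.1, -142.4, 54.5]
ee_rot: [-0.0, 0.765, -0.644, -0.0]
ft_force: [-1.7, 4.4, 6.9]
width: 15.3
```

```bash
cat > d.py <<'E'
import sys
from ext import *
n=sys.argv[1]
s=dict(np.load(f"scene_{n}.npz"));th=np.radians(9.735);o=np.array([544.95,-206.39])+44.5*np.array([np.cos(th),np.sin(th)])
ys=[114,57,0,-57,-114] if len(sys.argv)<3 else [float(k) for k in sys.argv[2].split(",")]
print("scene");ext(s,o,9.735,ys,64,78,(75,260,130,260),half=16)
if len(sys.argv)<4:
    print("top");ext(dict(np.load(f"top_{n}.npz")),o,9.735,ys,61,78,(300,450,175,290),half=16)
E
python3 go.py 579.2,-142.7,52.5,-80.27; python3 look.py d; python3 d.py d 114,57 x
```

```text
579.2,-142.7,52.5,-80.27 slide [ 0.028 -0.005  0.196] turn [-0.     0.001  0.   ]
t 16.23 pos [ 579.101 -142.436   54.46 ] hd -80.26 w 15.3 F [-1.737  4.413  6.867] q [ 0.145  0.966  0.088  1.562 -0.126  0.619 -1.103]
scene
114.0 n 360 x [-51.8  76.3] mid 12.25516308622954 ymean 5.542827370513436 yaw -0.11736938047417173 z [66.  70.1 72.6]
57.0 n 255 x [-46.3  64.4] mid 9.089481702436071 ymean 3.4201904288592573 yaw 0.9416138981969843 z [66.4 71.3 74.2]
```

servo_tool --slide '[[0, 0, 0], [0, 0, 0], [0, 0, 0], [0, 0, 0], [0, 0, 0]]' --turn '[[0, 0, 0], [0, 0, 0], [0, 0, 0], [0, 0, 0], [0, 0, 0]]' --jaw '[0.4, 0.3, 0.2, 0.1, 0.1]'

```text
t: 16.95
eef_pos: [579.1, -143.0, 54.0]
ee_rot: [-0.0, 0.764, -0.645, -0.0]
ft_force: [0.1, 0.1, 0.1]
width: 38.4
```

```bash
python3 go.py 579.2,-142.7,130,-80.27; python3 look.py e; python3 d.py e 114,57 x
```

```text
579.2,-142.7,130,-80.27 slide [-0.028 -0.016 -7.6  ] turn [-0.  0. -0.]
t 16.95 pos [ 579.095 -142.995   54.003] hd -80.28 w 38.4 F [0.059 0.131 0.076] q [ 0.146  0.967  0.088  1.562 -0.126  0.619 -1.103]
scene
114.0 n 361 x [-50.9  76.1] mid 12.582976176734409 ymean 5.588787765059166 yaw 0.039910945254083625 z [66.3 69.9 72.3]
57.0 n 260 x [-52.9  64.5] mid 5.781054080164676 ymean 4.9199759719883644 yaw 1.6909322192127618 z [66.5 69.9 72. ]
```

```bash
python3 go.py 575.2,-84.3,130,-80.27 575.2,-84.3,52.5,-80.27
```

```text
575.2,-84.3,130,-80.27 slide [-5.844 -0.606 -7.599] turn [-0.  0. -0.]
575.2,-84.3,52.5,-80.27 slide [-5.843 -0.606  0.151] turn [-0.  0. -0.]
t 17.05 pos [ 579.101 -142.913   54.006] hd -80.27 w 38.4 F [0.662 0.842 0.287] q [ 0.146  0.966  0.088  1.562 -0.126  0.619 -1.103]
```

servo_tool --slide '[[0, 0, -2], [0, 0, -5], [0, 0, -7.6], [-3, -0.3, -7.6], [-5.84, -0.61, -7.6], [-5.84, -0.61, -7.6], [-5.84, -0.61, -7.6], [-5.84, -0.61, -7.6]]' --turn '[[0, 0, 0], [0, 0, 0], [0, 0, 0], [0, 0, 0], [0, 0, 0], [0, 0, 0], [0, 0, 0], [0, 0, 0]]' --jaw '[0.06, 0.06, 0.06, 0.06, 0.06, 0.06, 0.06, 0.06]'

```text
t: 18.05
eef_pos: [575.2, -85.3, 130.0]
ee_rot: [0.0, 0.764, -0.645, 0.0]
ft_force: [-0.2, 0.2, 0.6]
width: 40.2
```

```bash
python3 go.py 575.2,-84.3,52,-80.27; python3 look.py f; python3 d.py f 114,57 x
```

```text
575.2,-84.3,52,-80.27 slide [-0.104 -0.017  7.798] turn [ 0.    -0.    -0.001]
t 18.05 pos [575.208 -85.332 129.975] hd -80.34 w 40.2 F [-0.157  0.245  0.601] q [ 0.033  0.836  0.119  1.571 -0.131  0.742 -1.192]
scene
114.0 n 359 x [-51.9  76. ] mid 12.084084538886849 ymean 5.499211282483927 yaw -0.13345962507165468 z [66.7 70.1 72.4]
57.0 n 343 x [-64.   64.2] mid 0.11073532667491648 ymean 5.833798849812759 yaw -0.3593584016557583 z [65.9 70.  72.5]
```

View pics/scene_f.png

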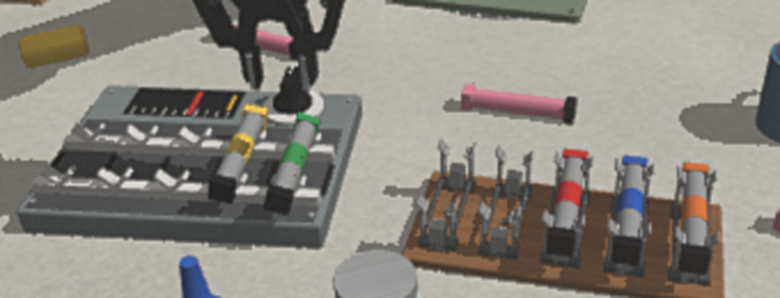

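servo_tool --slide '[[-0.1, 0, 3], [-0.1, 0, 6], [-0.1, 0, 7.7], [-0.1, 0, 7.7], [-0.1, 0, 7.7], [-0.1, 0, 7.7], [-0.1, 0, 7.7], [-0.1, 0, 7.7], [-0.1, 0, 7.7]]' --turn '[[0, 0, 0], [0, 0, 0], [0, 0, 0], [0, 0, 0], [0, 0, 0], [0, 0, 0], [0, 0, 0], [0, 0, 0], [0, 0, 0]]' --jaw '[0.06, 0.06, 0.06, 0.06, 1, 1, 1, 1, 1]'

```text
t: 19.27
eef_pos: [575.6, -83.7, 54.1]
ee_rot: [-0.0, 0.764, -0.645, 0.001]
ft_force: [-0.3, -0.5, 7.5]
width: 14.4
```

servo_tool --slide '[[0, 0, -0.7], [0, 0, -1.5], [0, 0.4, -1.5], [0, 0.8, -1.5], [0, 1.1, -1.5], [0, 1.1, -1.5], [0, 1.1, -0.8], [0, 1.1, -0.2], [0, 1.1, 0], [0, 1.1, 0]]' --turn '[[0, 0, 0], [0, 0, 0], [0, 0, 0], [0, 0, 0], [0, 0, 0], [0, 0, 0], [0, 0, 0], [0, 0, 0], [0, 0, 0], [0, 0, 0]]' --jaw '[1, 1, 1, 1, 1, 1, 1, 1, 1, 1]'

```text
t: 20.52
eef_pos: [564.4, -85.6, 53.7]
ee_rot: [-0.0, 0.764, -0.645, 0.0]
ft_force: [-5.8, -0.7, 23.1]
width: 14.7
```

```bash
python3 go.py 575.2,-84.3,52,-80.27; python3 look.py g; python3 d.py g 114,57 x
```

```text
575.2,-84.3,52,-80.27 slide [ 0.053 -1.091  0.168] turn [-0.001 -0.    -0.   ]
t 20.52 pos [564.36  -85.616  53.672] hd -80.29 w 14.7 F [-5.85  -0.693 23.119] q [ 0.048  0.94   0.093  1.662 -0.144  0.545 -1.175]
scene
114.0 n 254 x [-42.1  65.1] mid 11.536149274377472 ymean 4.059342703284287 yaw 2.7478588173258154 z [66.1 69.8 73. ]
57.0 n 320 x [-55.3  64.3] mid 4.538284648254596 ymean 5.898534104949633 yaw -0.598228453426307 z [65.7 69.8 72.2]
```

View pics/scene_g.png

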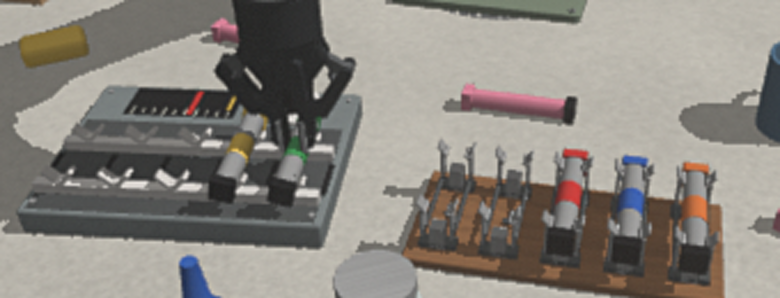

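servo_tool --slide '[[0, 0, -0.1], [0, 0, -0.1], [0, 0, -0.1], [0, 0, -0.1], [0, 0, -2], [0, 0, -5], [0, 0, -10], [0, 0, -10]]' --turn '[[0, 0, 0], [0, 0, 0], [0, 0, 0], [0, 0, 0], [0, 0, 0], [0, 0, 0], [0, 0, 0], [0, 0, 0]]' --jaw '[0.4, 0.3, 0.2, 0.06, 0.06, 0.06, 0.06, 0.06]'

```text
t: 21.62
eef_pos: [565.6, -85.5, 156.0]
ee_rot: [-0.001, 0.765, -0.645, 0.002]
ft_force: [-0.3, 0.7, -0.5]
width: 40.3
```

```bash
python3 go.py 559.5,180,150,-87.1; python3 look.py h; python3 d.py h 114,57 x
```

```text
559.5,180,150,-87.1 slide [-26.27   -3.886   0.585] turn [-0.005 -0.001  0.119]
t 21.62 pos [565.555 -85.487 156.033] hd -80.27 w 40.3 F [-0.306  0.67  -0.519] q [ 0.031  0.785  0.125  1.588 -0.127  0.771 -1.191]
scene
114.0 n 352 x [-64.1  65.4] mid 0.6507261556610615 ymean 5.650764771285409 yaw -0.36829005060201175 z [66.3 70.  72.5]
57.0 n 347 x [-63.3  64.3] mid 0.4803602284738844 ymean 6.03453372608292 yaw -0.3977966549099313 z [66.1 70.1 72.3]
```

Both are centred now. Next the red tube.

servo_tool --slide '[[-5, -0.7, 0.5], [-10, -1.5, 0.5], [-15, -2.2, 0.5], [-20, -3, 0.5], [-24, -3.6, 0.5], [-26.27, -3.89, 0.58], [-26.27, -3.89, 0.58], [-26.27, -3.89, 0.58], [-26.27, -3.89, 4], [-26.27, -3.89, 6], [-26.27, -3.89, 6], [-26.27, -3.89, 6]]' --turn '[[0, 0, 0.03], [0, 0, 0.06], [0, 0, 0.09], [0, 0, 0.119], [0, 0, 0.119], [0, 0, 0.119], [0, 0, 0.119], [0, 0, 0.119], [0, 0, 0.119], [0, 0, 0.119], [0, 0, 0.119], [0, 0, 0.119]]' --jaw '[0.06, 0.06, 0.06, 0.06, 0.06, 0.06, 0.06, 0.06, 0.06, 0.06, 0.06, 0.06]'

```text
t: 23.22
eef_pos: [558.6, 179.8, 93.8]
ee_rot: [-0.0, 0.725, -0.689, 0.0]
ft_force: [-0.2, -0.1, -0.8]
width: 40.4
```

```bash
python3 go.py 559.5,180,40,-87.1; python3 look.py i
```

```text
559.5,180,40,-87.1 slide [-0.019 -0.086  5.38 ] turn [-0.001  0.    -0.001]
t 23.23 pos [558.61  179.756  93.8  ] hd -87.13 w 40.4 F [-0.195 -0.14  -0.815] q [-0.464  0.903  0.2    1.582 -0.25   0.682 -1.664]
```

View pics/scene_i.png

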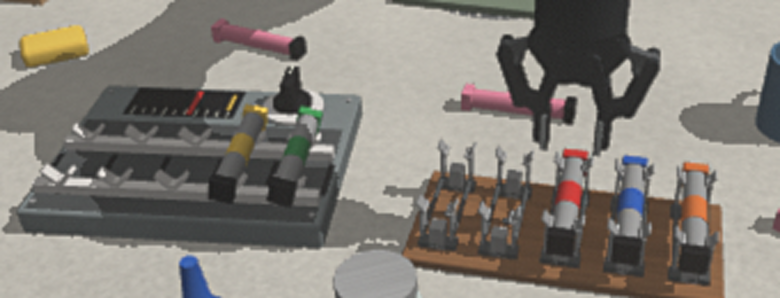

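servo_tool --slide '[[-0.02, -0.09, 2], [-0.02, -0.09, 4], [-0.02, -0.09, 5.38], [-0.02, -0.09, 5.38], [-0.02, -0.09, 5.38], [-0.02, -0.09, 5.38], [-0.02, -0.09, 5.38], [-0.02, -0.09, 5.38], [-0.02, -0.09, 5.38]]' --turn '[[0, 0, 0], [0, 0, 0], [0, 0, 0], [0, 0, 0], [0, 0, 0], [0, 0, 0], [0, 0, 0], [0, 0, 0], [0, 0, 0]]' --jaw '[0.06, 0.06, 0.06, 0.06, 1, 1, 1, 1, 1]'

```text
t: 24.45
eef_pos: [559.5, 180.9, 40.3]
ee_rot: [-0.001, 0.725, -0.689, 0.0]
ft_force: [-2.1, 1.7, 6.4]
width: 16.5
```

servo_tool --slide '[[0, 0, -0.3], [0, 0, -0.6], [0, 0, -0.9], [0, 0, -1.2], [0, 0, -1.6], [0, 0, -2.2], [0, 0, -4], [0, 0, -7], [0, 0, -11], [0, 0, -11], [0, 0, -11]]' --turn '[[0, 0, 0], [0, 0, 0], [0, 0, 0], [0, 0, 0], [0, 0, 0], [0, 0, 0], [0, 0, 0], [0, 0, 0], [0, 0, 0], [0, 0, 0], [0, 0, 0]]' --jaw '[1, 1, 1, 1, 1, 1, 1, 1, 1, 1, 1]'

```text
t: 25.82
eef_pos: [558.8, 180.4, 149.4]
ee_rot: [0.0, 0.725, -0.689, -0.0]
ft_force: [-0.2, 0.3, -1.6]
width: 16.2
```

```bash
python3 go.py 588.6,-197.7,150,-80.27; python3 look.py j
```

```text
588.6,-197.7,150,-80.27 slide [37.914 -1.054 -0.062] turn [ 0.     0.    -0.119]
t 25.82 pos [558.842 180.415 149.405] hd -87.09 w 16.2 F [-0.154  0.257 -1.616] q [-0.478  0.826  0.228  1.532 -0.231  0.81  -1.681]
```

View pics/scene_j.png

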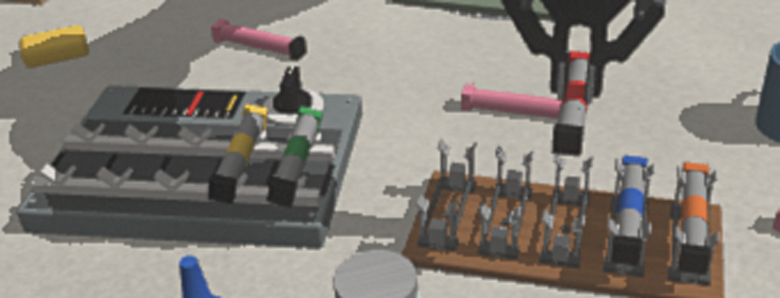

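Red is held level. I carry it to groove 2.

servo_tool --slide '[[5, -0.1, 0], [10, -0.3, 0], [15, -0.4, 0], [20, -0.5, 0], [25, -0.7, 0], [30, -0.8, 0], [35, -0.95, 0], [37.91, -1.05, 0], [37.91, -1.05, 0], [37.91, -1.05, 2], [37.91, -1.05, 6], [37.91, -1.05, 6]]' --turn '[[0, 0, -0.02], [0, 0, -0.04], [0, 0, -0.06], [0, 0, -0.08], [0, 0, -0.1], [0, 0, -0.119], [0, 0, -0.119], [0, 0, -0.119], [0, 0, -0.119], [0, 0, -0.119], [0, 0, -0.119], [0, 0, -0.119]]' --jaw '[1, 1, 1, 1, 1, 1, 1, 1, 1, 1, 1, 1]'

```text
t: 27.42
eef_pos: [587.5, -196.1, 86.9]
ee_rot: [0.001, 0.765, -0.644, -0.002]
ft_force: [1.0, -0.2, -0.4]
width: 16.4
```

servo_tool --slide '[[0, 0, 0], [0, 0, 0]]' --turn '[[0, 0, 0], [0, 0, 0]]' --jaw '[1, 1]'

```text
t: 27.68
eef_pos: [589.4, -197.5, 90.6]
ee_rot: [-0.0, 0.765, -0.645, 0.001]
ft_force: [-0.3, 0.3, -0.7]
width: 16.7
```

```bash
python3 go.py 588.6,-197.7,54,-80.27; python3 look.py k;python3 - <<'E'
from ext import *
s=dict(np.load("scene_k.npz"));th=np.radians(9.735);o=np.array([544.95,-206.39])+44.5*np.array([np.cos(th),np.sin(th)])
ext(s,o,9.735,[0],94,112,(65,250,110,250),half=16)
E
```

```text
588.6,-197.7,54,-80.27 slide [0.    0.084 3.657] turn [-0.002 -0.001  0.   ]
t 27.68 pos [ 589.368 -197.544   90.574] hd -80.26 w 16.7 F [-0.276  0.261 -0.748] q [ 0.227  0.942  0.096  1.444 -0.114  0.759 -1.034]
0 n 337 x [-57.4  66.5] mid 4.560368715152013 ymean 6.060204315484195 yaw -2.6917429423847676 z [ 97.5 106.8 110.1]
```

View pics/scene_k.png

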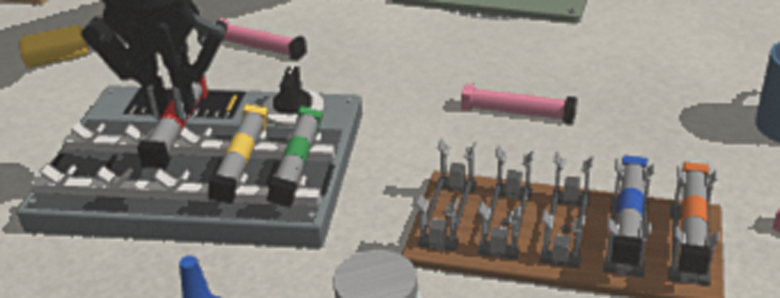

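servo_tool --slide '[[0, 0.08, 1.5], [0, 0.08, 2.5], [0, 0.08, 3.1], [0, 0.08, 3.5], [0, 0.08, 3.6], [0, 0.08, 3.6], [0, 0.08, 3.6], [0, 0.08, 3.6], [0, 0.08, 3.6], [0, 0.08, 3.6], [0, 0.08, 2], [0, 0.08, -1]]' --turn '[[0, 0, 0], [0, 0, 0], [0, 0, 0], [0, 0, 0], [0, 0, 0], [0, 0, 0], [0, 0, 0], [0, 0, 0], [0, 0, 0], [0, 0, 0], [0, 0, 0], [0, 0, 0]]' --jaw '[1, 1, 1, 1, 1, 1, 0.5, 0.4, 0.2, 0.06, 0.06, 0.06]'

```text
t: 29.28
eef_pos: [587.7, -197.6, 100.0]
ee_rot: [0.0, 0.765, -0.645, -0.001]
ft_force: [-0.9, -0.1, -0.0]
width: 40.3
```

servo_tool --slide '[[0, 0, -3], [0, 0, -5], [0, 0, -5]]' --turn '[[0, 0, 0], [0, 0, 0], [0, 0, 0]]' --jaw '[0.06, 0.06, 0.06]'

```text
t: 29.65
eef_pos: [588.7, -198.0, 151.4]
ee_rot: [-0.001, 0.764, -0.645, 0.001]
ft_force: [0.1, 0.3, -1.1]
width: 40.2
```

```bash
python3 go.py 556.5,237,150,-87.1; python3 look.py l;python3 d.py l 114,57,0 x
```

```text
556.5,237,150,-87.1 slide [-43.417  -4.173   0.096] turn [-0.003 -0.001  0.119]
t 29.65 pos [ 588.679 -197.979  151.405] hd -80.28 w 40.2 F [ 0.074  0.26  -1.127] q [ 0.223  0.861  0.109  1.396 -0.107  0.887 -1.04 ]
scene
114.0 n 348 x [-63.9  64.6] mid 0.3701650924647808 ymean 5.680087597078455 yaw -0.2083747175635349 z [66.5 70.2 72.3]
57.0 n 347 x [-63.4  64.4] mid 0.4911065696771395 ymean 6.082299336279938 yaw -0.45853795918332296 z [65.9 70.2 72.3]
0.0 n 358 x [-63.4  64.8] mid 0.6598743673482126 ymean 6.100592111731794 yaw -0.4439785268978942 z [65.9 70.  72. ]
```

View pics/scene_l.png

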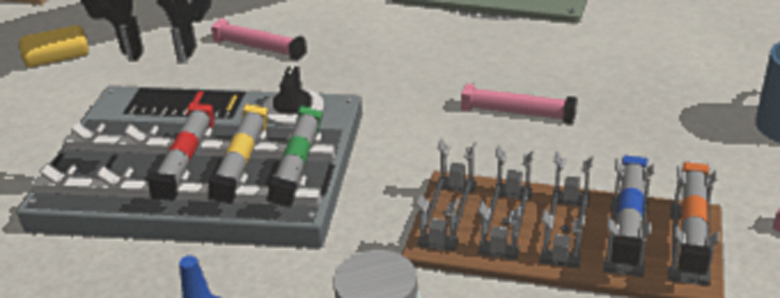

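Three lie centred. Now blue.

servo_tool --slide '[[-5, -0.5, 0], [-10, -1, 0], [-15, -1.4, 0], [-20, -1.9, 0], [-25, -2.4, 0], [-30, -2.9, 0], [-35, -3.4, 0], [-40, -3.8, 0], [-43.42, -4.17, 0.1], [-43.42, -4.17, 0.1], [-43.42, -4.17, 3], [-43.42, -4.17, 5.5]]' --turn '[[0, 0, 0.02], [0, 0, 0.04], [0, 0, 0.06], [0, 0, 0.08], [0, 0, 0.1], [0, 0, 0.119], [0, 0, 0.119], [0, 0, 0.119], [0, 0, 0.119], [0, 0, 0.119], [0, 0, 0.119], [0, 0, 0.119]]' --jaw '[0.06, 0.06, 0.06, 0.06, 0.06, 0.06, 0.06, 0.06, 0.06, 0.06, 0.06, 0.06]'

```text
t: 31.25
eef_pos: [555.6, 236.1, 93.1]
ee_rot: [0.0, 0.725, -0.689, 0.0]
ft_force: [0.6, 0.7, -0.1]
width: 40.0
```

servo_tool --slide '[[0, 0, 0], [0, 0, 0]]' --turn '[[0, 0, 0], [0, 0, 0]]' --jaw '[0.06, 0.06]'

```text
t: 31.5
eef_pos: [556.2, 236.8, 95.0]
ee_rot: [-0.0, 0.725, -0.689, 0.0]
ft_force: [0.1, -0.5, 0.0]
width: 40.3
```

```bash
python3 go.py 556.5,237,40,-87.1; python3 look.py m
```

```text
556.5,237,40,-87.1 slide [-0.018 -0.032  5.503] turn [-0.001  0.    -0.   ]
t 31.50 pos [556.158 236.797  95.031] hd -87.13 w 40.3 F [ 0.13  -0.524  0.012] q [-0.559  0.924  0.218  1.511 -0.26   0.734 -1.752]
```

View pics/scene_m.png

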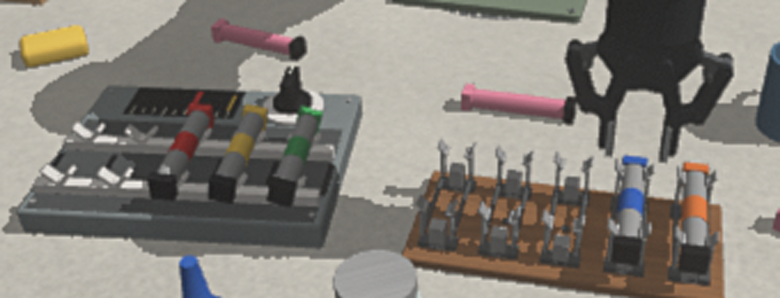

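servo_tool --slide '[[-0.02, -0.03, 2], [-0.02, -0.03, 4], [-0.02, -0.03, 5.5], [-0.02, -0.03, 5.5], [-0.02, -0.03, 5.5], [-0.02, -0.03, 5.5], [-0.02, -0.03, 5.5], [-0.02, -0.03, 5.5], [-0.02, -0.03, 5.5]]' --turn '[[0, 0, 0], [0, 0, 0], [0, 0, 0], [0, 0, 0], [0, 0, 0], [0, 0, 0], [0, 0, 0], [0, 0, 0], [0, 0, 0]]' --jaw '[0.06, 0.06, 0.06, 0.06, 1, 1, 1, 1, 1]'

```text
t: 32.72
eef_pos: [556.5, 237.9, 40.3]
ee_rot: [-0.001, 0.725, -0.689, 0.0]
ft_force: [-0.5, 0.8, 6.0]
width: 16.7
```

servo_tool --slide '[[0, 0, -0.3], [0, 0, -0.6], [0, 0, -0.9], [0, 0, -1.2], [0, 0, -1.6], [0, 0, -2.2], [0, 0, -4], [0, 0, -7], [0, 0, -11], [0, 0, -11], [0, 0, -11]]' --turn '[[0, 0, 0], [0, 0, 0], [0, 0, 0], [0, 0, 0], [0, 0, 0], [0, 0, 0], [0, 0, 0], [0, 0, 0], [0, 0, 0], [0, 0, 0], [0, 0, 0]]' --jaw '[1, 1, 1, 1, 1, 1, 1, 1, 1, 1, 1]'

```text
t: 34.1
eef_pos: [555.8, 237.4, 149.4]
ee_rot: [0.0, 0.725, -0.689, -0.0]
ft_force: [-0.7, 0.8, -1.4]
width: 16.3
```

```bash
python3 go.py 598.3,-253.8,150,-80.27; python3 look.py n
```

```text
598.3,-253.8,150,-80.27 slide [49.277 -1.748 -0.067] turn [ 0.     0.    -0.119]
t 34.10 pos [555.811 237.443 149.394] hd -87.09 w 16.3 F [-0.68   0.788 -1.354] q [-0.571  0.852  0.242  1.464 -0.242  0.855 -1.769]
```

View pics/scene_n.png

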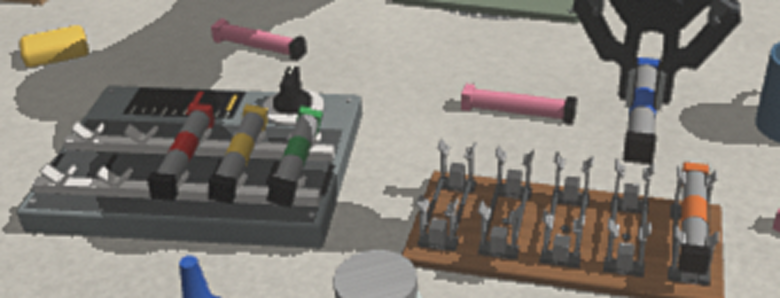

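servo_tool --slide '[[5, -0.2, 0], [10, -0.4, 0], [15, -0.5, 0], [20, -0.7, 0], [25, -0.9, 0], [30, -1.1, 0], [35, -1.2, 0], [40, -1.4, 0], [45, -1.6, 0], [49.28, -1.75, 0], [49.28, -1.75, 0], [49.28, -1.75, 0]]' --turn '[[0, 0, -0.02], [0, 0, -0.04], [0, 0, -0.06], [0, 0, -0.08], [0, 0, -0.1], [0, 0, -0.119], [0, 0, -0.119], [0, 0, -0.119], [0, 0, -0.119], [0, 0, -0.119], [0, 0, -0.119], [0, 0, -0.119]]' --jaw '[1, 1, 1, 1, 1, 1, 1, 1, 1, 1, 1, 1]'

```text
t: 35.7
eef_pos: [598.4, -253.0, 148.5]
ee_rot: [-0.0, 0.765, -0.644, -0.001]
ft_force: [0.1, -0.0, -0.1]
width: 16.1
```

servo_tool --slide '[[0, 0, 3], [0, 0, 6], [0, 0, 6], [0, 0, 6]]' --turn '[[0, 0, 0], [0, 0, 0], [0, 0, 0], [0, 0, 0]]' --jaw '[1, 1, 1, 1]'

```text
t: 36.2
eef_pos: [599.1, -253.4, 90.4]
ee_rot: [-0.0, 0.765, -0.644, 0.001]
ft_force: [0.0, -0.3, -1.0]
width: 16.7
```

```bash
python3 go.py 598.3,-253.8,54,-80.27; python3 look.py o;python3 - <<'E'
from ext import *
s=dict(np.load("scene_o.npz"));th=np.radians(9.735);o=np.array([544.95,-206.39])+44.5*np.array([np.cos(th),np.sin(th)])
ext(s,o,9.735,[-57],94,112,(65,250,110,250),half=16)
E
```

```text
598.3,-253.8,54,-80.27 slide [0.029 0.092 3.641] turn [-0.001 -0.     0.001]
t 36.20 pos [ 599.115 -253.353   90.409] hd -80.23 w 16.7 F [ 0.014 -0.283 -1.013] q [ 0.311  0.983  0.093  1.319 -0.104  0.843 -0.969]
-57 n 352 x [-60.7  66.8] mid 3.043579555283312 ymean 7.134460775823143 yaw -2.684910505738565 z [ 97.3 106.1 109.9]
```

View pics/scene_o.png

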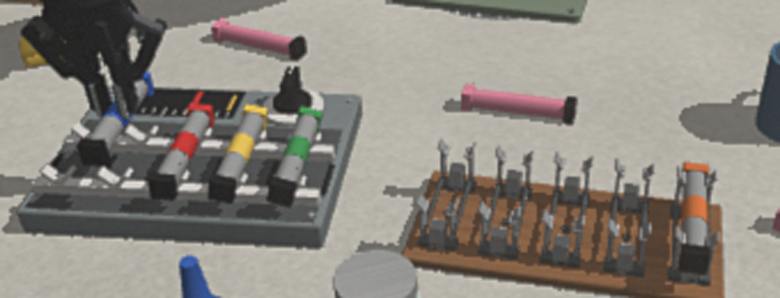

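servo_tool --slide '[[0, 0.09, 1.5], [0, 0.09, 2.5], [0, 0.09, 3.1], [0, 0.09, 3.5], [0, 0.09, 3.6], [0, 0.09, 3.6], [0, 0.09, 3.6], [0, 0.09, 3.6], [0, 0.09, 3.6], [0, 0.09, 3.6], [0, 0.09, 2], [0, 0.09, -1]]' --turn '[[0, 0, 0], [0, 0, 0], [0, 0, 0], [0, 0, 0], [0, 0, 0], [0, 0, 0], [0, 0, 0], [0, 0, 0], [0, 0, 0], [0, 0, 0], [0, 0, 0], [0, 0, 0]]' --jaw '[1, 1, 1, 1, 1, 1, 0.5, 0.4, 0.2, 0.06, 0.06, 0.06]'

```text
t: 37.8
eef_pos: [597.3, -253.8, 100.0]
ee_rot: [0.0, 0.765, -0.645, -0.001]
ft_force: [0.2, -0.5, 0.2]
width: 40.3
```

servo_tool --slide '[[0, 0, -3], [0, 0, -5], [0, 0, -5]]' --turn '[[0, 0, 0], [0, 0, 0], [0, 0, 0]]' --jaw '[0.06, 0.06, 0.06]'

```text
t: 38.17
eef_pos: [598.3, -254.3, 151.5]
ee_rot: [-0.001, 0.765, -0.645, 0.001]
ft_force: [0.4, -0.1, 0.2]
width: 40.3
```

```bash
python3 go.py 553.5,293,150,-87.1; python3 look.py p;python3 d.py p 114,57,0,-57 x
```

```text
553.5,293,150,-87.1 slide [-54.697  -4.829   0.074] turn [-0.003 -0.001  0.119]
t 38.17 pos [ 598.311 -254.262  151.489] hd -80.27 w 40.3 F [ 0.352 -0.141  0.233] q [ 0.309  0.907  0.103  1.27  -0.098  0.967 -0.973]
scene
114.0 n 355 x [-63.5  64.9] mid 0.6966558359307378 ymean 5.796651531191415 yaw -0.10965508330043824 z [65.5 70.1 72.5]
57.0 n 345 x [-64.1  65.1] mid 0.5057077961054119 ymean 6.008722905880639 yaw -0.28258480740117187 z [66.2 70.1 72.3]
0.0 n 360 x [-64.2  64.8] mid 0.31283021093334895 ymean 6.2805373374810465 yaw -0.3961417830885124 z [65.7 70.1 72.2]
-57.0 n 350 x [-63.4  64.5] mid 0.541284652195138 ymean 6.436826559153239 yaw -0.6769198190911399 z [66.1 70.  72.2]
```

View pics/scene_p.png

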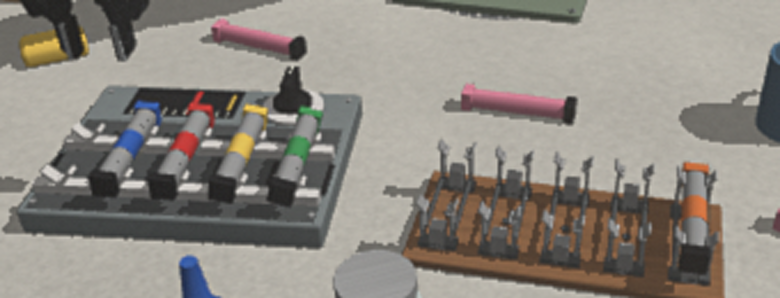

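Four are centred. Last: orange.

servo_tool --slide '[[-5, -0.4, 0], [-10, -0.9, 0], [-15, -1.3, 0], [-20, -1.8, 0], [-25, -2.2, 0], [-30, -2.6, 0], [-35, -3.1, 0], [-40, -3.5, 0], [-45, -4, 0], [-50, -4.4, 0], [-54.7, -4.83, 0], [-54.7, -4.83, 0]]' --turn '[[0, 0, 0.02], [0, 0, 0.04], [0, 0, 0.06], [0, 0, 0.08], [0, 0, 0.1], [0, 0, 0.119], [0, 0, 0.119], [0, 0, 0.119], [0, 0, 0.119], [0, 0, 0.119], [0, 0, 0.119], [0, 0, 0.119]]' --jaw '[0.06, 0.06, 0.06, 0.06, 0.06, 0.06, 0.06, 0.06, 0.06, 0.06, 0.06, 0.06]'

```text
t: 39.78
eef_pos: [551.2, 297.1, 148.1]
ee_rot: [0.0, 0.726, -0.687, -0.001]
ft_force: [-0.4, -0.1, -0.3]
width: 40.1
```

servo_tool --slide '[[0, 0, 3], [0, 0, 5.5], [0, 0, 5.5], [0, 0, 5.5]]' --turn '[[0, 0, 0], [0, 0, 0], [0, 0, 0], [0, 0, 0]]' --jaw '[0.06, 0.06, 0.06, 0.06]'

```text
t: 40.28
eef_pos: [553.2, 293.1, 95.0]
ee_rot: [-0.0, 0.725, -0.689, 0.0]
ft_force: [0.1, 0.6, 0.2]
width: 40.4
```

```bash
python3 go.py 553.5,293,40,-87.1; python3 look.py q
```

```text
553.5,293,40,-87.1 slide [ 0.007 -0.023  5.502] turn [-0.001  0.    -0.   ]
t 40.27 pos [553.233 293.052  95.02 ] hd -87.12 w 40.4 F [0.062 0.561 0.23 ] q [-0.644  0.954  0.234  1.423 -0.267  0.795 -1.838]
```

View pics/scene_q.png

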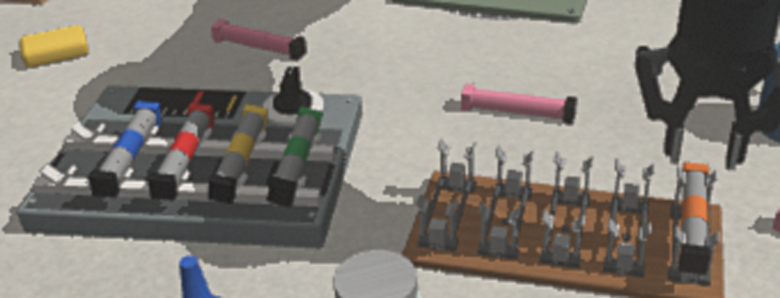

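servo_tool --slide '[[0, -0.02, 2], [0, -0.02, 4], [0, -0.02, 5.5], [0, -0.02, 5.5], [0, -0.02, 5.5], [0, -0.02, 5.5], [0, -0.02, 5.5], [0, -0.02, 5.5], [0, -0.02, 5.5]]' --turn '[[0, 0, 0], [0, 0, 0], [0, 0, 0], [0, 0, 0], [0, 0, 0], [0, 0, 0], [0, 0, 0], [0, 0, 0], [0, 0, 0]]' --jaw '[0.06, 0.06, 0.06, 0.06, 1, 1, 1, 1, 1]'

```text
t: 41.5
eef_pos: [553.5, 294.2, 40.5]
ee_rot: [-0.001, 0.725, -0.689, -0.0]
ft_force: [-1.1, 1.6, 6.9]
width: 16.5
```

servo_tool --slide '[[0, 0, -0.3], [0, 0, -0.6], [0, 0, -0.9], [0, 0, -1.2], [0, 0, -1.6], [0, 0, -2.2], [0, 0, -4], [0, 0, -7], [0, 0, -11], [0, 0, -11], [0, 0, -11]]' --turn '[[0, 0, 0], [0, 0, 0], [0, 0, 0], [0, 0, 0], [0, 0, 0], [0, 0, 0], [0, 0, 0], [0, 0, 0], [0, 0, 0], [0, 0, 0], [0, 0, 0]]' --jaw '[1, 1, 1, 1, 1, 1, 1, 1, 1, 1, 1]'

```text
t: 42.88
eef_pos: [552.8, 293.1, 149.4]
ee_rot: [0.0, 0.725, -0.689, -0.0]
ft_force: [0.1, -0.1, -1.0]
width: 16.2
```

```bash
python3 go.py 607.9,-310,150,-80.27; python3 look.py r
```

```text
607.9,-310,150,-80.27 slide [60.514 -2.448 -0.057] turn [ 0.    -0.    -0.119]
t 42.88 pos [552.841 293.131 149.361] hd -87.10 w 16.2 F [ 0.106 -0.131 -1.017] q [-0.653  0.885  0.256  1.376 -0.25   0.912 -1.854]
```

View pics/scene_r.png

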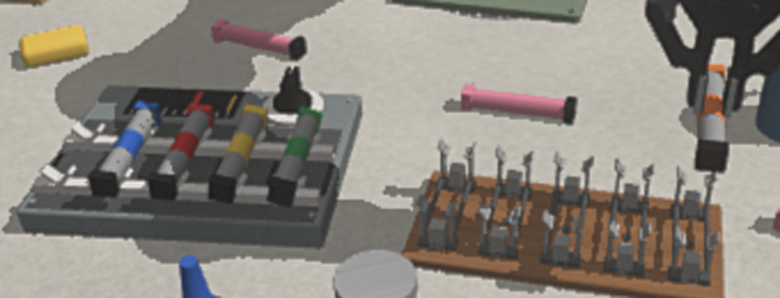

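servo_tool --slide '[[5, -0.2, 0], [10.5, -0.4, 0], [16, -0.6, 0], [21.5, -0.9, 0], [27, -1.1, 0], [32.5, -1.3, 0], [38, -1.5, 0], [43.5, -1.8, 0], [49, -2, 0], [54.5, -2.2, 0], [60.5, -2.45, 0], [60.5, -2.45, 0]]' --turn '[[0, 0, -0.02], [0, 0, -0.04], [0, 0, -0.06], [0, 0, -0.08], [0, 0, -0.1], [0, 0, -0.119], [0, 0, -0.119], [0, 0, -0.119], [0, 0, -0.119], [0, 0, -0.119], [0, 0, -0.119], [0, 0, -0.119]]' --jaw '[1, 1, 1, 1, 1, 1, 1, 1, 1, 1, 1, 1]'

```text
t: 44.48
eef_pos: [606.3, -314.6, 147.7]
ee_rot: [0.001, 0.763, -0.647, -0.0]
ft_force: [-0.7, 1.7, -1.8]
width: 16.0
```

servo_tool --slide '[[0, 0, 1], [0, 0, 3], [0, 0, 6], [0, 0, 6], [0, 0, 6]]' --turn '[[0, 0, 0], [0, 0, 0], [0, 0, 0], [0, 0, 0], [0, 0, 0]]' --jaw '[1, 1, 1, 1, 1]'

```text
t: 45.1
eef_pos: [608.7, -309.1, 90.0]
ee_rot: [-0.0, 0.765, -0.644, 0.0]
ft_force: [-0.1, 0.5, 0.0]
width: 15.9
```

```bash
python3 go.py 607.9,-310,54,-80.27; python3 look.py s;python3 - <<'E'
from ext import *
s=dict(np.load("scene_s.npz"));th=np.radians(9.735);o=np.array([544.95,-206.39])+44.5*np.array([np.cos(th),np.sin(th)])
ext(s,o,9.735,[-114],94,112,(45,250,110,250),half=16)
E
```

```text
607.9,-310,54,-80.27 slide [0.079 0.096 3.603] turn [-0.001 -0.     0.001]
t 45.10 pos [ 608.687 -309.053   90.03 ] hd -80.23 w 15.9 F [-0.088  0.455  0.032] q [ 0.388  1.035  0.089  1.168 -0.095  0.942 -0.91 ]
-114 n 369 x [-60.   66.7] mid 3.3450200883805437 ymean 7.763478886211416 yaw -2.428466062517555 z [ 97.2 105.6 109.3]
```

View pics/scene_s.png

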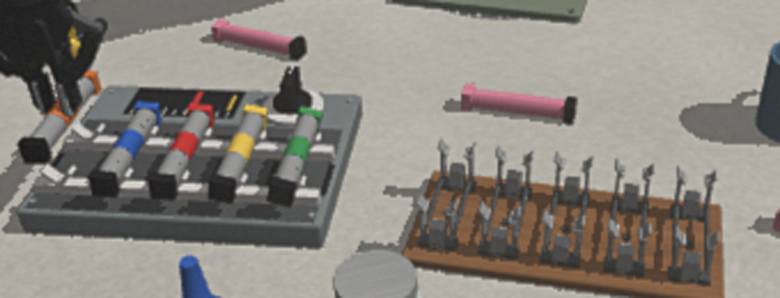

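servo_tool --slide '[[0.05, 0.1, 1.5], [0.05, 0.1, 2.5], [0.05, 0.1, 3.1], [0.05, 0.1, 3.5], [0.05, 0.1, 3.55], [0.05, 0.1, 3.55], [0.05, 0.1, 3.55], [0.05, 0.1, 3.55], [0.05, 0.1, 3.55], [0.05, 0.1, 3.55], [0.05, 0.1, 2], [0.05, 0.1, -1]]' --turn '[[0, 0, 0], [0, 0, 0], [0, 0, 0], [0, 0, 0], [0, 0, 0], [0, 0, 0], [0, 0, 0], [0, 0, 0], [0, 0, 0], [0, 0, 0], [0, 0, 0], [0, 0, 0]]' --jaw '[1, 1, 1, 1, 1, 1, 0.5, 0.4, 0.2, 0.06, 0.06, 0.06]'

```text
t: 46.7
eef_pos: [607.0, -310.1, 99.9]
ee_rot: [0.0, 0.765, -0.645, -0.001]
ft_force: [-0.0, 0.5, 0.8]
width: 39.9
```

servo_tool --slide '[[0, 0, -3], [0, 0, -7], [-0.1, 10, -9], [-0.1, 16, -9], [-0.1, 16, -9]]' --turn '[[0, 0, 0], [0, 0, 0], [0, 0, 0], [0, 0, 0], [0, 0, 0]]' --jaw '[0.06, 0.06, 0.06, 0.06, 0.06]'

```text
t: 47.32
eef_pos: [446.9, -337.1, 191.0]
ee_rot: [0.0, 0.764, -0.645, 0.001]
ft_force: [0.1, -0.8, 0.4]
width: 39.9
```

```bash
python3 go.py 450,-140,150,-80.27; python3 look.py t;python3 d.py t; python3 chk.py t
```

```text
450,-140,150,-80.27 slide [-19.388  -3.602   4.076] turn [-0.001 -0.001 -0.002]
t 47.33 pos [ 446.9   -337.117  191.015] hd -80.37 w 39.9 F [ 0.129 -0.818  0.41 ] q [ 0.548  0.721  0.079  1.586 -0.069  0.836 -0.749]
scene
114 n 356 x [-65.   65.1] mid 0.04586140620571655 ymean 5.794636488833461 yaw -0.26718327618512866 z [66.1 69.8 72.4]
57 n 346 x [-63.1  64.4] mid 0.6462326423850193 ymean 5.928536721492492 yaw -0.3119933333070299 z [66.1 70.1 72.3]
0 n 353 x [-63.3  64.9] mid 0.8192165436729617 ymean 6.063733772503998 yaw -0.607136501999055 z [66.  70.1 72.3]
-57 n 346 x [-63.3  65. ] mid 0.8427331905915736 ymean 6.488031834403664 yaw -0.6159555884375751 z [66.  70.1 72.1]
-114 n 345 x [-63.4  64.9] mid 0.7455732351020785 ymean 6.77140050009568 yaw -0.5510157028194268 z [65.8 69.9 72.2]
top
114 n 400 x [-64.6  62.7] mid -0.9383342523949842 ymean 1.365421446027284 yaw -0.2356557207147584 z [65.3 70.3 75. ]
57 n 400 x [-65.3  62.7] mid -1.3028005738541033 ymean 1.5736461701465245 yaw 0.023832036766728064 z [65.2 70.2 74.9]
0 n 403 x [-64.8  63.1] mid -0.862210799963055 ymean 1.5475855059021906 yaw 0.08131153405784969 z [64.6 70.1 74.7]
-57 n 403 x [-64.6  63.5] mid -0.544227255011414 ymean 1.8599034874091203 yaw -0.21373311524374375 z [65.1 70.2 74.3]
-114 n 400 x [-64.2  64.3] mid 0.029557808632603155 ymean 2.190593056701985 yaw 0.07062815159226275 z [64.7 70.2 74.8]
```

View pics/scene_t.png

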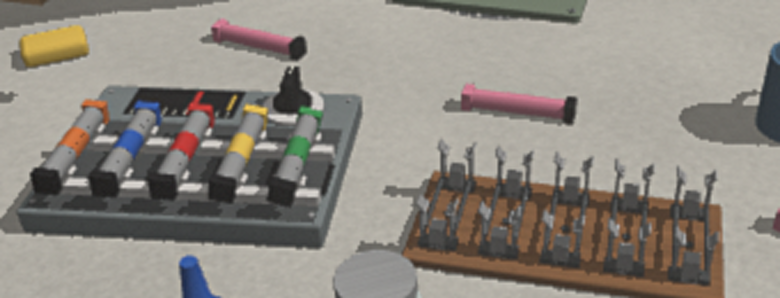

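View pics/top_t.png

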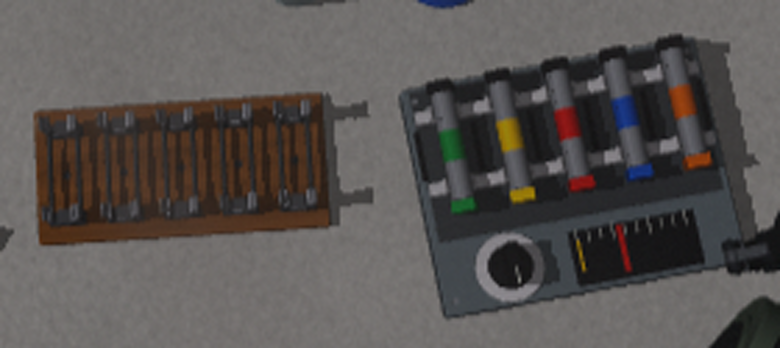

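```bash
cat > ptr.py <<'E'
import sys
from ext import *
cen=np.array([544.95,-206.39]);th=np.radians(9.735);ex=np.array([np.cos(th),np.sin(th)]);ey=np.array([-ex[1],ex[0]])
def loc(c,u,v,z): 
    p=at_z(c,u,v,z)[:2]-cen; return p@ex,p@ey
def ptr(n,cams=("top","scene")):
  for cam,box in(("top",(360,430,240,285)),("scene",(120,200,170,205))):
    if cam not in cams: continue
    c=dict(np.load(f"{cam}_{n}.npz"));u0,u1,v0,v1=box
    H=cv2.cvtColor(c["image"][v0:v1,u0:u1],cv2.COLOR_BGR2HSV).astype(int);h,s,v=H[...,0],H[...,1],H[...,2]
    r={}
    for nm,m in(("yellow",(h>15)&(h<34)&(s>150)&(v>60)),("red",((h<7)|(h>173))&(s>150)&(v>60))):
        p=[(a,b)for b,a in np.argwhere(m)]
        q=np.array([loc(c,a+u0,b+v0,32) for a,b in p]) if p else np.zeros((0,2))
        q=q[(q[:,0]<-45)&(q[:,0]>-112)&(q[:,1]<40)] if len(q) else q
        r[nm]=q
        if len(q): print(cam,nm,len(q),"x",q[:,0].min(),q[:,0].max(),"y mean",q[:,1].mean(),"sd",q[:,1].std())
    if len(r["yellow"]) and len(r["red"]):
        d=r["yellow"][:,1].mean()-r["red"][:,1].mean(); print(cam,"pointer-mark %.2f mm -> %.3f rad"%(d,d/9))
if __name__=="__main__": ptr(sys.argv[1])
E
python3 ptr.py t
python3 - <<'E'
from ptr import *
c=dict(np.load("top_t.npz")); I=c["image"]
cv2.imwrite("pics/kn.png",cv2.resize(np.clip(I[245:290,335:372]*2.5,0,255).astype(np.uint8),None,fx=12,fy=12,interpolation=cv2.INTER_NEAREST))
c2=dict(np.load("scene_t.npz")); cv2.imwrite("pics/kn2.png",cv2.resize(np.clip(c2["image"][160:200,185:235]*2.,0,255).astype(np.uint8),None,fx=12,fy=12,interpolation=cv2.INTER_CUBIC))
# disc: bright ring
g=cv2.cvtColor(I,cv2.COLOR_BGR2HSV).astype(int)
for n in("top0","top_t"):
  c=dict(np.load(n+".npz"))
  X=cloud(c,335,375,245,290).reshape(-1,3); l=np.c_[(X[:,:2]-cen)@ex,(X[:,:2]-cen)@ey,X[:,2]]
  s=(l[:,2]>62)&(l[:,2]<90)&(abs(l[:,1]-81)<30)&(l[:,0]<-50); p=l[s]
  C=np.cov(p[:,:2].T); w,V=np.linalg.eigh(C); print(n,s.sum(),p.mean(0),"ext",p.min(0),p.max(0),"axis",V[:,1],np.sqrt(w))
  s=(l[:,2]>39)&(l[:,2]<90)&(abs(l[:,1]-81)<40)&(l[:,0]<-50);p=l[s]; print("disc+",p[:,:2].min(0),p[:,:2].max(0))
E
```

```text
top yellow 18 x -96.31933945920126 -66.12812705133149 y mean 9.407423765758208 sd 1.197309774351564
top red 41 x -104.28470419305287 -59.80547185218197 y mean -32.722769859171486 sd 1.89441666282965
top pointer-mark 42.13 mm -> 4.681 rad
scene yellow 12 x -96.43489227640039 -74.32487808843948 y mean 27.647640279113066 sd 10.98052771420297
scene red 49 x -103.42536987454747 -45.26491650524173 y mean -20.098831771361223 sd 10.359683285477892
scene pointer-mark 47.75 mm -> 5.305 rad
top0 92 [-78.9  80.8  73.4] ext [-98.9  73.   63.7] [-57.6  87.9  81.3] axis [-1.  0.] [ 4.3 12. ]
disc+ [-109.    49.3] [-50.4 114.1]
top_t 94 [-79.   80.9  73.6] ext [-99.5  73.1  62.2] [-57.4  88.2  81.7] axis [-1. -0.] [ 4.3 12.2]
disc+ [-110.1   49.3] [-51.1 111.9]
```

View pics/kn.png

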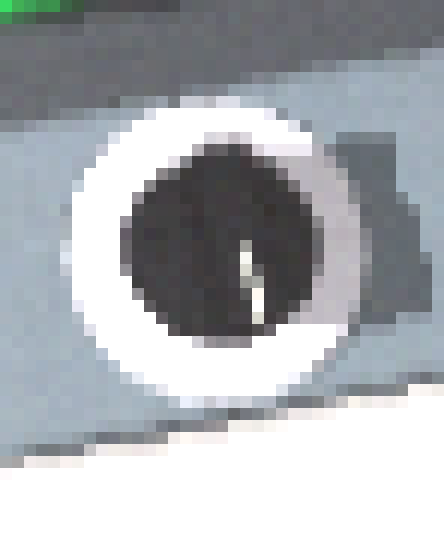

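View pics/kn2.png

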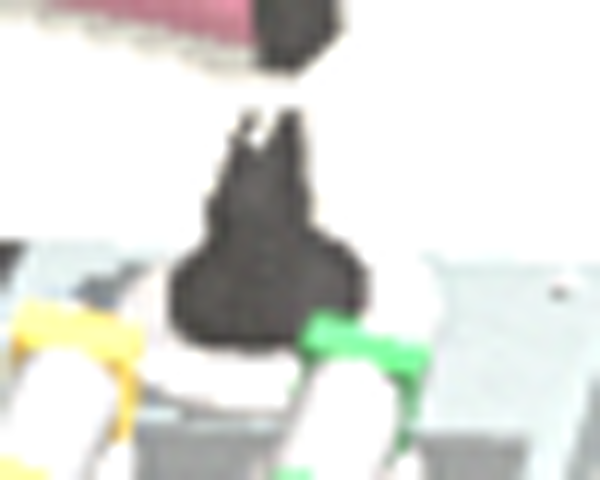

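```bash
python3 go.py 453.4,-139.9,160,9.7
```

```text
453.4,-139.9,160,9.7 slide [-19.423  -3.974   3.093] turn [ 0.001 -0.001 -1.574]
t 47.42 pos [ 446.286 -337.981  191.241] hd -80.49 w 40.4 F [ 0.33  -0.122 -0.356] q [ 0.549  0.721  0.08   1.586 -0.069  0.837 -0.75 ]
```

servo_tool --slide '[[-2, -0.4, 0], [-4, -0.8, 0], [-6, -1.2, 0], [-8, -1.6, 0], [-10, -2, 0.5], [-12, -2.5, 1], [-14, -3, 1.5], [-17, -3.5, 2.5], [-19.42, -3.97, 3.09], [-19.42, -3.97, 3.09], [-19.42, -3.97, 3.09], [-19.42, -3.97, 3.09]]' --turn '[[0, 0, -0.17], [0, 0, -0.34], [0, 0, -0.51], [0, 0, -0.68], [0, 0, -0.85], [0, 0, -1.02], [0, 0, -1.19], [0, 0, -1.36], [0, 0, -1.574], [0, 0, -1.574], [0, 0, -1.574], [0, 0, -1.574]]' --jaw '[0.06, 0.06, 0.06, 0.06, 0.06, 0.06, 0.06, 0.06, 0.06, 0.06, 0.06, 0.06]'

```text
t: 48.92
eef_pos: [455.9, -138.9, 158.6]
ee_rot: [0.0, 0.996, 0.085, 0.0]
ft_force: [0.5, -0.2, 0.3]
width: 40.3
```

```bash
python3 go.py 453.4,-139.9,130,99.74
```

```text
453.4,-139.9,130,99.74 slide [-0.266  0.051  2.861] turn [ 0.001  0.    -1.571]
t 48.92 pos [ 455.925 -138.936  158.609] hd 9.75 w 40.3 F [ 0.49  -0.187  0.306] q [ 0.417  0.674 -0.329  1.909  0.358  0.615  0.03 ]
```

servo_tool --slide '[[-0.27, 0.05, 0], [-0.27, 0.05, 0], [-0.27, 0.05, 0], [-0.27, 0.05, 0], [-0.27, 0.05, 0.5], [-0.27, 0.05, 1], [-0.27, 0.05, 1.5], [-0.27, 0.05, 2.5], [-0.27, 0.05, 2.86], [-0.27, 0.05, 2.86], [-0.27, 0.05, 2.86], [-0.27, 0.05, 2.86]]' --turn '[[0, 0, -0.17], [0, 0, -0.34], [0, 0, -0.51], [0, 0, -0.68], [0, 0, -0.85], [0, 0, -1.02], [0, 0, -1.19], [0, 0, -1.36], [0, 0, -1.571], [0, 0, -1.571], [0, 0, -1.571], [0, 0, -1.571]]' --jaw '[0.06, 0.06, 0.06, 0.06, 0.06, 0.06, 0.06, 0.06, 0.06, 0.06, 0.06, 0.06]'

```text
t: 50.42
eef_pos: [453.2, -139.3, 129.9]
ee_rot: [0.0, 0.644, 0.765, -0.0]
ft_force: [-0.2, -0.3, 0.4]
width: 40.4
```

```bash
python3 go.py 453.4,-139.9,60,99.74; python3 look.py u
```

```text
453.4,-139.9,60,99.74 slide [-0.063  0.003  6.994] turn [0. 0. 0.]
t 50.42 pos [ 453.242 -139.263  129.943] hd 99.75 w 40.4 F [-0.155 -0.295  0.364] q [ 0.636  0.799 -0.744  1.941  0.813  0.732  1.139]
```

View pics/scene_u.png

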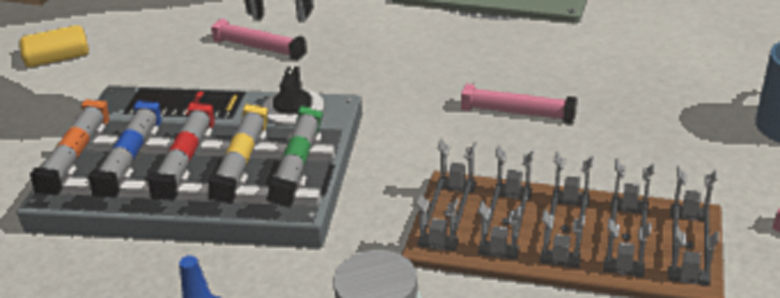

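Run:
```python
from h import *
c=np.load("scene_u.npz")
for z in(119,130,74,44):
    u,v=proj(c,[453.4,-139.9,z]); print(z,(u-80)*780/340,(v-140)*780/340)
```

```text
119 280.4702524197932 37.89719475344733
130 279.20502761100994 28.61700160305161
74 285.47492726292046 74.60557169699571
44 288.66611324435445 98.01233868492811
```

servo_tool --slide '[[0, 0, 2], [0, 0, 4], [0, 0, 5.5], [0, 0, 6.9], [0, 0, 6.9], [0, 0, 6.9]]' --turn '[[0, 0, 0], [0, 0, 0], [0, 0, 0], [0, 0, 0], [0, 0, 0], [0, 0, 0]]' --jaw '[0.06, 0.06, 0.06, 0.06, 0.06, 0.06]'

```text
t: 51.28
eef_pos: [453.4, -139.1, 61.2]
ee_rot: [0.0, 0.643, 0.765, 0.0]
ft_force: [-0.2, 0.1, -0.4]
width: 39.9
```

servo_tool --slide '[[0, 0, 0], [0, 0, 0], [0, 0, 0], [0, 0, 0], [0, 0, 0]]' --turn '[[0, 0, 0], [0, 0, 0], [0, 0, 0], [0, 0, 0], [0, 0, 0]]' --jaw '[1, 1, 1, 1, 1]'

```text
t: 51.9
eef_pos: [453.4, -139.1, 61.2]
ee_rot: [0.0, 0.643, 0.766, 0.0]
ft_force: [-1.0, 1.2, 9.2]
width: 9.9
```

```bash
python3 go.py 453.4,-139.9,60,99.74; python3 look.py v
```

```text
453.4,-139.9,60,99.74 slide [-0.075 -0.01   0.122] turn [0.001 0.    0.003]
t 51.90 pos [ 453.37  -139.144   61.217] hd 99.92 w 9.9 F [-0.967  1.2    9.173] q [ 0.564  0.905 -0.614  1.995  0.988  0.573  0.991]
```

View pics/scene_v.png

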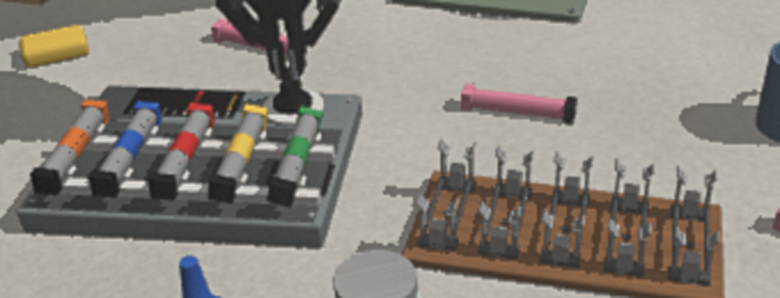

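View pics/top_v.png

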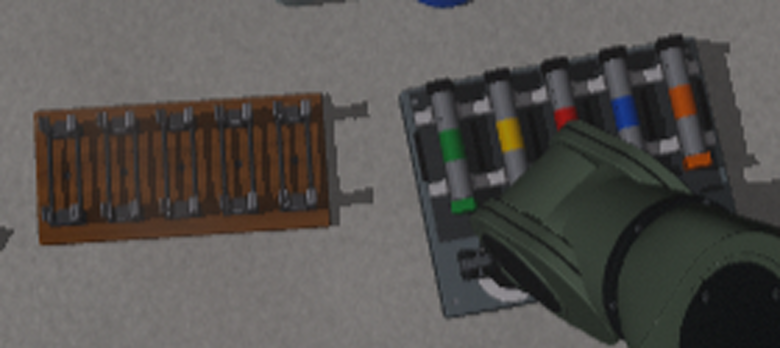

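servo_tool --slide '[[0, 0, 0], [0, 0, 0], [0, 0, 0], [0, 0, 0], [0, 0, 0], [0, 0, 0], [0, 0, 0], [0, 0, 0], [0, 0, 0], [0, 0, 0], [0, 0, 0], [0, 0, 0]]' --turn '[[0, 0, 0.05], [0, 0, 0.15], [0, 0, 0.3], [0, 0, 0.45], [0, 0, 0.6], [0, 0, 0.75], [0, 0, 0.9], [0, 0, 1.05], [0, 0, 1.2], [0, 0, 1.35], [0, 0, 1.5], [0, 0, 1.5]]' --jaw '[1, 1, 1, 1, 1, 1, 1, 1, 1, 1, 1, 1]'

```text
t: 53.5
eef_pos: [453.3, -139.2, 61.2]
ee_rot: [0.0, 0.993, 0.12, 0.0]
ft_force: [-1.9, -0.7, 9.0]
width: 10.2
```

```bash
python3 go.py 453.4,-139.9,60,9.74; python3 look.py w; python3 ptr.py w
```

```text
453.4,-139.9,60,9.74 slide [-0.009  0.07   0.123] turn [ 0.001 -0.     0.071]
t 53.50 pos [ 453.321 -139.197   61.228] hd 13.84 w 10.2 F [-1.911 -0.73   9.044] q [ 0.362  0.848 -0.236  2.001  0.536  0.352 -0.063]
scene yellow 11 x -90.73142722380338 -74.32487808843948 y mean 25.357255366037915 sd 16.30564914199493
scene red 41 x -103.25088255048625 -45.26491650524173 y mean -18.400758023705265 sd 10.772536378431525
scene pointer-mark 43.76 mm -> 4.862 rad
```

View pics/scene_w.png

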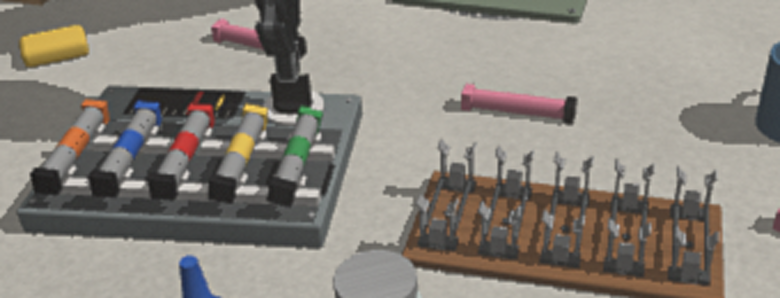

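servo_tool --slide '[[0, 0, 0], [0, 0, 0], [0, 0, 0], [0, 0, 0], [0, 0, 0], [0, 0, 0], [0, 0, 0], [0, 0, 0], [0, 0, 0], [0, 0, 0], [0, 0, 0], [0, 0, 0]]' --turn '[[0, 0, 0.05], [0, 0, 0.15], [0, 0, 0.3], [0, 0, 0.45], [0, 0, 0.6], [0, 0, 0.75], [0, 0, 0.9], [0, 0, 1.05], [0, 0, 1.2], [0, 0, 1.35], [0, 0, 1.5], [0, 0, 1.5]]' --jaw '[1, 1, 1, 1, 1, 1, 1, 1, 1, 1, 1, 1]'

```text
t: 55.1
eef_pos: [453.3, -139.1, 61.2]
ee_rot: [-0.0, 0.808, -0.589, 0.0]
ft_force: [-1.9, -0.9, 9.6]
width: 10.2
```

```bash
python3 go.py 453.4,-139.9,60,-80
```

```text
453.4,-139.9,60,-80 slide [0.078 0.01  0.121] turn [-0.001 -0.     0.138]
t 55.10 pos [ 453.258 -139.131   61.212] hd -72.12 w 10.2 F [-1.872 -0.903  9.613] q [ 0.204  0.846  0.048  2.006 -0.126  0.292 -0.902]
```

servo_tool --slide '[[0, 0, 0], [0, 0, 0], [0, 0, 0], [0, 0, 0], [0, 0, 0], [0, 0, 0], [0, 0, 0], [0, 0, 0], [0, 0, 0], [0, 0, 0], [0, 0, 0], [0, 0, 0]]' --turn '[[0, 0, 0.05], [0, 0, 0.15], [0, 0, 0.3], [0, 0, 0.45], [0, 0, 0.6], [0, 0, 0.75], [0, 0, 0.9], [0, 0, 1.05], [0, 0, 1.15], [0, 0, 1.25], [0, 0, 1.3], [0, 0, 1.3]]' --jaw '[1, 1, 1, 1, 1, 1, 1, 1, 1, 1, 1, 1]'

```text
t: 56.6
eef_pos: [453.3, -139.1, 61.2]
ee_rot: [0.0, -0.288, 0.958, 0.0]
ft_force: [-1.6, -0.2, 10.4]
width: 10.1
```

```bash
python3 go.py 453.4,-139.9,60,-146.6; python3 look.py x; python3 ptr.py x
python3 - <<'E'
from h import *
c=np.load("scene_x.npz");cv2.imwrite("pics/px.png",cv2.resize(np.clip(c["image"][165:205,110:230]*1.5,0,255).astype(np.uint8),None,fx=6.5,fy=6.5,interpolation=cv2.INTER_CUBIC))
E
```

```text
453.4,-139.9,60,-146.6 slide [ 0.035 -0.075  0.119] turn [-0.     0.001  0.002]
t 56.60 pos [ 453.276 -139.084   61.185] hd -146.51 w 10.1 F [-1.601 -0.228 10.449] q [ 0.067  0.872  0.3    2.01  -0.698  0.361 -1.628]
scene yellow 9 x -98.52145358415123 -74.32487808843948 y mean 28.228020631460357 sd 19.976384308198405
scene red 42 x -103.25088255048625 -45.26491650524173 y mean -17.842021229549893 sd 10.618689718034679
scene pointer-mark 46.07 mm -> 5.119 rad
```

View pics/top_x.png

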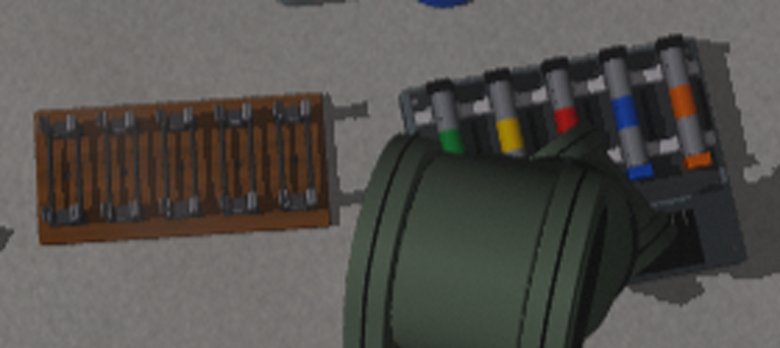

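View pics/px.png

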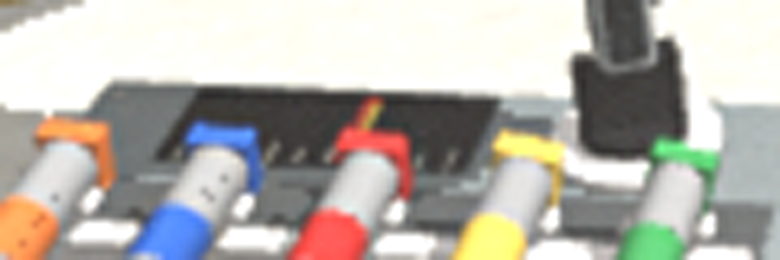

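servo_tool --slide '[[0, 0, 0], [0, 0, 0], [0, 0, 0], [0, 0, 0], [0, 0, 0], [0, 0, 0], [0, 0, 0], [0, 0, 0], [0, 0, -3], [0, 0, -6], [0, 0, -10], [0, 0, -10]]' --turn '[[0, 0, 0.1], [0, 0, 0.2], [0, 0, 0.3], [0, 0, 0.38], [0, 0, 0.38], [0, 0, 0.38], [0, 0, 0.38], [0, 0, 0.38], [0, 0, 0.38], [0, 0, 0.38], [0, 0, 0.38], [0, 0, 0.38]]' --jaw '[1, 1, 1, 1, 1, 0.5, 0.3, 0.2, 0.06, 0.06, 0.06, 0.06]'

```text
t: 58.2
eef_pos: [454.0, -139.3, 162.6]
ee_rot: [0.002, -0.103, 0.995, -0.001]
ft_force: [-0.3, 0.3, -0.4]
width: 40.1
```

```bash
python3 go.py 380,-420,220,-146; python3 look.py y; python3 ptr.py y;  python3 d.py y 114,57,0,-57,-114 x
```

```text
380,-420,220,-146 slide [ 12.965 -25.971  -5.742] turn [-0.002  0.003 -0.387]
t 58.20 pos [ 453.953 -139.301  162.61 ] hd -168.20 w 40.1 F [-0.315  0.335 -0.403] q [-0.105  0.738  0.621  1.929 -0.667  0.686 -2.008]
scene yellow 14 x -98.3471403044638 -74.32487808843948 y mean 7.241694385259791 sd 32.393427711151276
scene red 40 x -103.42536987454747 -45.26491650524173 y mean -17.276366111584213 sd 10.466258082821893
scene pointer-mark 24.52 mm -> 2.724 rad
scene
114.0 n 348 x [-63.4  65.7] mid 1.1934654612627646 ymean 5.611466957391684 yaw -0.1613564728050812 z [66.3 70.2 72.4]
57.0 n 342 x [-61.7  65. ] mid 1.647197057474628 ymean 5.764394745907211 yaw -0.47862674055181853 z [66.3 70.1 72.4]
0.0 n 356 x [-63.5  65.4] mid 0.9581376578397673 ymean 6.135230216841664 yaw -0.36517670271736596 z [65.9 70.1 72.2]
-57.0 n 351 x [-62.   65.7] mid 1.8391709349584247 ymean 6.562613005709501 yaw -0.6259399759557968 z [65.7 70.1 72.3]
-114.0 n 343 x [-62.4  65.4] mid 1.53989794991627 ymean 6.70024581749864 yaw -0.5363536861885051 z [65.8 70.1 72.2]
```

View pics/scene_y.png

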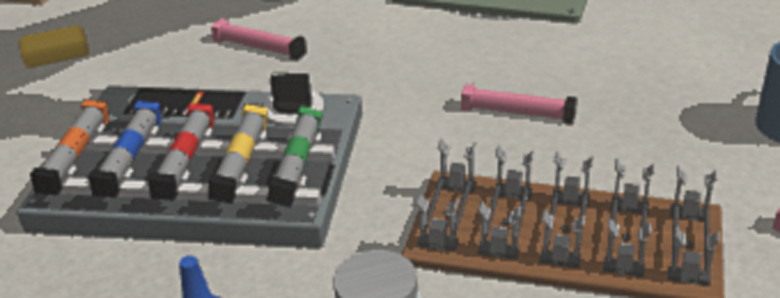

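servo_tool --slide '[[0, 0, -5.7], [3, -5, -5.7], [5, -10, -5.7], [8, -16, -5.7], [10, -21, -5.7], [13, -26, -5.7], [13, -26, -5.7]]' --turn '[[0, 0, -0.1], [0, 0, -0.2], [0, 0, -0.3], [0, 0, -0.387], [0, 0, -0.387], [0, 0, -0.387], [0, 0, -0.387]]' --jaw '[0.06, 0.06, 0.06, 0.06, 0.06, 0.06, 0.06]'

```text
t: 59.18
eef_pos: [376.0, -423.7, 216.3]
ee_rot: [-0.001, -0.289, 0.957, 0.0]
ft_force: [0.4, -0.2, -0.1]
width: 40.0
```

```bash
python3 go.py 380,-420,220,-146; python3 look.py z; python3 ptr.py z;  python3 d.py z
python3 - <<'E'
from h import *
c=np.load("top_z.npz");cv2.imwrite("pics/pz.png",cv2.resize(np.clip(c["image"][240:285,335:430]*2.,0,255).astype(np.uint8),None,fx=8,fy=8,interpolation=cv2.INTER_NEAREST))
E
```

```text
380,-420,220,-146 slide [-0.537  0.088 -0.37 ] turn [ 0.001 -0.002 -0.007]
t 59.17 pos [ 376.002 -423.706  216.312] hd -146.38 w 40.0 F [ 0.397 -0.245 -0.113] q [ 0.535  0.754  0.519  1.53  -0.421  0.972 -1.378]
top yellow 8 x -90.55765575187127 -68.30454966425458 y mean -32.777555055416556 sd 0.6768167878418282
top red 19 x -104.28470419305287 -59.80547185218197 y mean -33.023071905923814 sd 2.2444275323669682
top pointer-mark 0.25 mm -> 0.027 rad
scene yellow 14 x -98.3471403044638 -74.32487808843948 y mean 7.241694385259791 sd 32.393427711151276
scene red 40 x -103.42536987454747 -45.26491650524173 y mean -17.741350876294653 sd 10.442222138597275
scene pointer-mark 24.98 mm -> 2.776 rad
scene
114 n 348 x [-63.6  65.2] mid 0.8313440432783139 ymean 5.6655007458033 yaw -0.41587731647275294 z [66.3 69.9 72.6]
57 n 343 x [-64.   64.4] mid 0.199145817081682 ymean 5.932133018272154 yaw -0.564285617961192 z [66.1 70.2 72.3]
0 n 353 x [-63.8  65.5] mid 0.8831728041194538 ymean 6.121591021286005 yaw -0.3244519376525378 z [65.8 70.1 72.3]
-57 n 346 x [-64.2  64.9] mid 0.350729379773135 ymean 6.436753753254088 yaw -0.3977406645448759 z [66.1 70.  72.2]
-114 n 346 x [-63.6  66.1] mid 1.259422376281158 ymean 6.723486786643576 yaw -0.46934851576271847 z [65.8 69.9 72.3]
top
114 n 396 x [-64.3  63.1] mid -0.5792338822074861 ymean 1.1926633551768049 yaw -0.053026460290647254 z [64.7 69.9 74.3]
57 n 390 x [-65.2  62.4] mid -1.3888863932833502 ymean 1.5034242488860912 yaw -0.1368068176948909 z [65.  70.4 74.7]
0 n 401 x [-64.8  63. ] mid -0.885671411753723 ymean 1.7772219595632384 yaw 0.056156335326238684 z [64.6 70.4 74.8]
-57 n 406 x [-64.2  63.3] mid -0.4595354907722289 ymean 1.9019397993139364 yaw 0.06455016628994469 z [64.3 70.1 74.5]
-114 n 407 x [-63.9  64.3] mid 0.16303457569582847 ymean 2.2245336568530973 yaw 0.2592158293069271 z [65.  70.4 74.8]
```

View pics/pz.png

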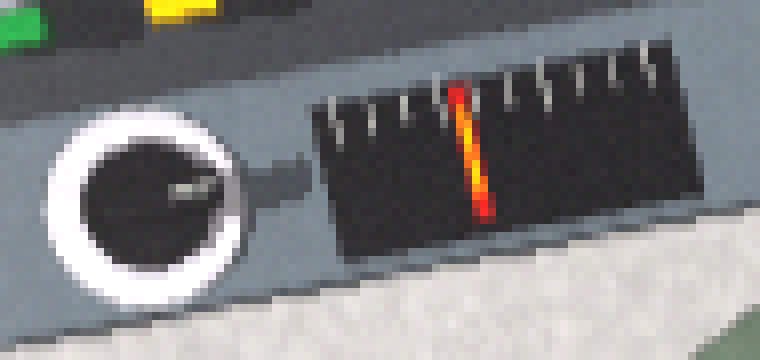

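View pics/top_z.png

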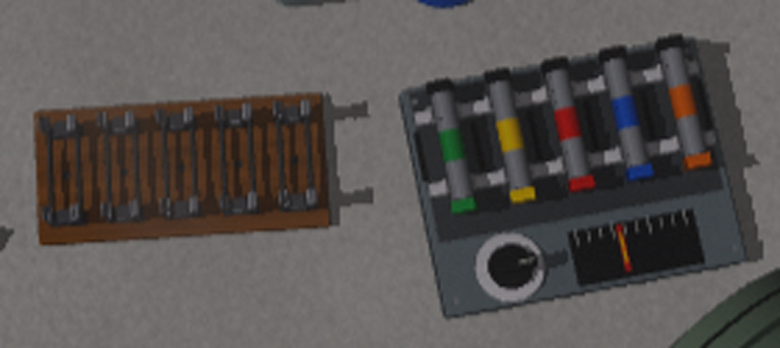

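servo_tool --slide '[[0, 0, 0], [0, 0, 0], [0, 0, 0], [0, 0, 0]]' --turn '[[0, 0, 0], [0, 0, 0], [0, 0, 0], [0, 0, 0]]' --jaw '[0.06, 0.06, 0.06, 0.06]'

```text
t: 59.78
eef_pos: [379.1, -420.0, 217.7]
ee_rot: [0.0, -0.292, 0.956, 0.0]
ft_force: [-0.1, -1.4, 0.3]
width: 40.4
```

```bash
python3 look.py fin; python3 ptr.py fin | grep "top point"; python3 d.py fin | cut -c1-60
python3 - <<'E'
from h import *
a=np.load("top0.npz")["image"][120:185,250:360].astype(int);b=np.load("top_fin.npz")["image"][120:185,250:360].astype(int)
print("jar/funnel change px",(abs(a-b).max(-1)>40).sum())
print(close_job())
E
```

```text
top pointer-mark 0.13 mm -> 0.015 rad
scene
114 n 349 x [-62.9  65.1] mid 1.0953312853683954 ymean 5.572
57 n 338 x [-62.3  64.2] mid 0.9494068650647769 ymean 5.7886
0 n 355 x [-64.7  65. ] mid 0.18711545731355983 ymean 6.2261
-57 n 347 x [-63.1  64.9] mid 0.8844620057932957 ymean 6.598
-114 n 352 x [-63.7  65. ] mid 0.6874372907297683 ymean 6.89
top
114 n 408 x [-64.8  62.7] mid -1.081806959735495 ymean 1.047
57 n 394 x [-65.5  62.2] mid -1.6564155360345296 ymean 1.476
0 n 403 x [-64.5  63. ] mid -0.7823777812708457 ymean 1.6546
-57 n 399 x [-64.4  63. ] mid -0.6965895671658586 ymean 1.78
-114 n 406 x [-64.1  63.8] mid -0.16906939791878273 ymean 2.
jar/funnel change px 0
the job is handed in; nothing more can be done
None
```

I laid all five tubes in the cradle, one to a groove. From one end of the cradle (`groove0` in my order) they are green, yellow, red, blue and orange. I then turned the knob clockwise about 4.7 rad, released it, moved the arm clear and handed the job in at about 60 s.

**Tubes:** In the last pictures both cameras put every tube within 2 mm of centre along its groove. They lie level, with their tops at about 72 mm as expected.

**Green tube:** After I first laid it in, it was found about 11 mm too far along its groove. I do not know why. I gripped it again and set it back.

**Pointer:** The top camera puts it 0.1 mm from the middle of the red mark. The scene camera's colour measurement was not usable here, because the coloured caps got into it.

**Jar and funnel:** Their part of the top picture shows no change from the start.

**Disagreement between cameras:** Across the grooves, the scene camera reads the tubes 5.5 to 7 mm off my groove estimate, and the top camera reads 1 to 2 mm off. The tubes sit level at the right height, and the wrist felt almost no sideways force when I regripped green. I therefore took the scene reading as calibration error.

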